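# Fit the lock insert and hold the latch drawn with its key

## Task

Fit the loose brass lock insert into the recess of the cellar door's lock case and press it down until its top is flush with the case. Then take the steel key from its wooden block, push it into the insert's keyhole past the sticky pins until its collar sits on the insert, turn it a quarter turn clockwise (seen from above) and finish while still holding the key turned: the lock is sprung and would turn back if let go. Leave the jar, the tumbler and the bunch of keys where they are.

Things in the scene. Friction and masses are not known exactly. Their poses are not given: they have to be found in the camera images.
- lock_case: grey steel latch-lock case, 120 x 80 mm and 48 mm high, screwed flat on a wooden board 170 x 120 x 18 mm that lies fixed on the counter. Origin: centre of the board's underside; x along the case's long side, towards the brass latch bolt that sticks out of that end; z up.
- recess (a point): centre of the recess's mouth in the case's top face, 66 mm above the counter; axes as lock_case. A well 48 (x) by 40 (y) mm, 46 mm deep, 2 mm chamfer. Sprung catches in its two x end walls stop the insert while it is still about 11 to 13 mm proud; a further push of about 5 to 15 N takes it to the floor of the well, flush.
- lock_insert: loose brass block 46 (x) x 38 (y) x 46 mm high, 0.11 to 0.22 kg, standing upright on the counter, keyhole in its top, hollow and open below (it goes down over the plug). Origin: centre of its underside; z up. It fits the recess upright with its x along the recess's x, either way round, with 1 mm clearance on each side.
- keyhole (a point): centre of the keyhole's mouth in the insert's top; axes as lock_insert. A slot 18 (x) by 7.6 (y) mm, 1.5 mm chamfer. Two sprung sticky pins stand into it from its two ends, 2 to 11 mm down; about 5 to 15 N, with small wiggles, takes the key past them. The key can turn only with its collar within about 2 mm of the insert's top.
- lock_key: steel key standing upright, bow up, in key_block. Origin: on its axis in the underside of its collar, a disc 20 mm across and 3 mm thick; z up. Bow: flat plate 30 mm wide (x), 8 mm thick (y), 3 to 37 mm above the origin; grip it across its thickness. It fits the keyhole with its x along the keyhole's x, either way round.
- key_tip (a point): point of the key, 32 mm below its origin. From the collar down: round stem, 5 mm diameter, 14 mm long; then a flat bit 16 mm wide (x), 5.6 mm thick (y), 18 mm long, the last 8 mm tapering in x to a V point.
- key_block: fixed wooden block 80 (x) x 56 (y) x 42 mm high; the key stands in the slot in the middle of its top, its collar resting on the top: lift it at least 34 mm to clear. Origin: centre of its underside.
- plug (a joint): turn of the slotted steel plug that stands in the middle of the recess (its top 33 mm above the well's floor, slot along x at rest), rad: 0 at rest, grows clockwise seen from above, end stop at 1.75. A spring turns it back with about 0.03 N m at the start, 0.11 N m at a quarter turn. With the play the hand turns 0.1 to 0.25 rad further than the plug.
- latch_bolt (a joint): how far the latch bolt is drawn into the case, m: 0 at rest, follows the plug, about 0.013 at a quarter turn.
- jam_jar: bystander: small jar with a gold-coloured lid, 53 mm across, 66 mm high; origin at the centre of its underside
- tumbler: bystander: glass tumbler, 81 mm across, 91 mm high; origin at the centre of its underside
- key_bunch: bystander: bunch of small keys on a red fob, 84 x 118 x 8 mm, lying flat; origin at the centre of its underside
There are look-alikes about, which are no part of the job. Several things have the shape of the lock_key; the one meant has the colours described above. What is shaped like the lock_insert but purple is not meant.

How it is judged:
By the outcome, as a careful person would: the job done as asked, in the order asked, and still so for the second after the job is handed in, while the arm keeps its last pose, push and grip.
It also fails if it takes over 72 s, if anything falls off the work surface, if the arm or the gripper's body presses on something with over 40 N, if the wrist force passes 120 N, or if a joint passes its speed limit or range.

## Robot

A 7-joint arm with a two-finger parallel gripper is mounted at the origin on a cart in front of the work surface, level with it; the furniture and walls round the work are solid. World frame = base frame: x ahead of the robot, y to its left, z up, the work surface at z = 0. Lengths are in m, angles in rad, forces in N, time in s.
With the tool pointing down it reaches from about 0.425 to 0.925 m from the base axis. Payload 6.8 kg.
Tool frame: the origin (TCP) lies at the very end of the fingers, on their centre line; the grasp point (between the pads) lies 19 mm behind it; z points along the fingers, y is the line along which they close (so a half turn about z gives the same grasp; the last joint's range is limited). The gripper opens to 85 mm and grips with 20 to 120 N. Pads are 22 mm wide; open, the fingers measure 114 mm over their backs; the gripper's body (76 mm by 85 mm) begins 54 mm behind the grasp point. The pads swing forward as they close: fully open they stand 13 mm farther back than shut.
Start: joints at [-1.406, 0.477, 0.022, 1.555, -0.011, 1.109, -0.083], TCP at [0.182, 0.65, 0.231] pointing down, gripper open.
Joint ranges: [-2.96, 2.96], [-0.34, 2.1], [-1.41, 1.46], [0.24, 2.44], [-1.37, 4.51], [0.17, 1.92], [-2.96, 2.96]. Speed limits (rad/s): [2.39, 2.39, 3.14, 3.14, 3.14, 3.14, 3.14].

## Interface

Orientations are given as a unit quaternion [w, x, y, z].
In Python, from station import bot gives the robot as it stands. The module is installed in compiled form; this text tells all that it offers.
- The arm moves only by the shell command python3 -m jog 'ROWS' [OPENING] [FORCE]. ROWS is JSON, a list of rows, each a list of 4 numbers: the shift along the tool's x, y, z in cm, then the turn about the tool's z in rad. In form: [[x, y, z, spin], ...]. A call has 1 to 20 rows; each row is the pose to reach, as a shift and turn from the pose commanded when the call began, along the tool's axes at that moment; what a row does not reach only later rows make up. A row lasts 1/12 s, in which the tool goes at most 41.7 mm and 7.16 degrees, less where a joint would pass 70% of its speed; a pose out of reach is approached as far as the arm can. A call with a gripper value outside its range is refused whole. OPENING is the closure, from -1 (fully open) to 1 (shut), set as the call begins (- or left out, the last holds). The fingers move at their own pace and stop on an object; FORCE is the grip in N (left out, the last holds). Time passes only in rows, so rows that repeat a pose let the fingers close. It gives the time, the measured TCP pose, the force, the opening and the grip force at its end, in the units of the state.
- bot.get_obs(): the state, without advancing time (a new reading comes with each control period).
- bot.read_camera(name): name is "scene" or "top" or "wrist"; returns a dict with "pixels" (384x512x3 uint8, red, green, blue), "depth" (384x512 float32, m along the optical axis (not along the pixel's ray), 0 where there is no reading), "fovy" (degrees; the focal length in pixels is half the picture's height over the tangent of half this angle, whatever the lens; pixels are square), "cx", "cy" (the principal point, pixels), "pose" (4x4, takes a point from camera to world coordinates). Camera axes: x right, y down, z forward; pixel columns grow to the right and rows downward; lengths in m; the calibration is good to about 2 mm. A picture is of the moment at which its call begins.
- bot.hand_in(): hands the job in; it is judged then, once.
The state is a dict: "t": time; "q": joint angles; "joint_vel": joint speeds; "joint_torque": joint torques, N m; "eef_pos": TCP position; "tool_rot": TCP orientation; "contact_force": force on the tool from outside, world axes, zero at the start; "torque": the same for the moment, N m; "gripper_width": opening from 0.0 (shut) to 1.0 (fully open); "grasp_force": force on a finger pad.
Only numpy, scipy, OpenCV 4.12 (cv2) and the standard library are available. Lean on these libraries where they do the work, as an engineer would, in place of code of your own. Each camera call takes 0.05 s, during which the arm holds its last target. There are 200 camera calls.

## Working session

There is one attempt and no reset: what is moved stays moved. The work goes in short steps, Python scripts to look and compute and a shell command to move; the robot and the scene stay as the last step left them, time stands still between calls to the robot, and variables do not carry over. Pictures are saved under pics/ and viewed, at most 10 in all, crops included, and the job is handed in when it is done.

```bash
mkdir -p pics
cat > h.py <<'E'
import numpy as np, cv2
from station import bot
def cam(n):
    c=bot.read_camera(n); c['f']=c['pixels'].shape[0]/2/np.tan(np.radians(c['fovy'])/2); return c
def save(c,name,box=None,s=1):
    p=c['pixels'][:,:,::-1]
    if box: p=p[box[1]:box[3],box[0]:box[2]]
    cv2.imwrite('pics/'+name,cv2.resize(p,None,fx=s,fy=s,interpolation=cv2.INTER_CUBIC))
def ray(c,u,v):
    P=np.array(c['pose']); d=P[:3,:3]@np.array([(u-c['cx'])/c['f'],(v-c['cy'])/c['f'],1]); return P[:3,3],d
def atz(c,u,v,z):
    o,d=ray(c,u,v); return o+d*(z-o[2])/d[2]
def dep(c,u,v):
    o,d=ray(c,u,v); return o+d*c['depth'][int(round(v)),int(round(u))]
def proj(c,p):
    P=np.array(c['pose']); q=P[:3,:3].T@(np.array(p)-P[:3,3]); return c['f']*q[0]/q[2]+c['cx'],c['f']*q[1]/q[2]+c['cy']
E
python3 - <<'E'
from h import *
import pickle
np.set_printoptions(precision=4,suppress=True)
o=bot.get_obs();print(o)
cs={n:cam(n) for n in('scene','top','wrist')}
pickle.dump(cs,open('c0.pkl','wb'))
for n,c in cs.items(): save(c,n+'0.png',None,1.5);print(n,c['fovy'],c['cx'],c['cy'],np.array(c['pose']))
E
```

```text
{'t': 0.0, 'q': array([-1.4061,  0.4778,  0.0223,  1.5564, -0.0115,  1.1093, -0.0831]), 'joint_vel': array([-0.0001, -0.0005, -0.0007, -0.0021, -0.0001,  0.0003, -0.0005]), 'joint_torque': array([  0.0001, -59.6458,   1.6078, -28.1193,   0.0124,   0.0095,
         0.    ]), 'eef_pos': array([0.1817, 0.6495, 0.2304]), 'tool_rot': array([-0.0001,  0.136 ,  0.9907, -0.0009]), 'contact_force': array([ 0.5842,  0.8191, -0.4947]), 'torque': array([-0.0126, -0.0421, -0.0879]), 'grasp_force': 0.0, 'gripper_width': 1.0001719847990995}
scene 52.516544882456635 259.5143523635365 187.6593503218544 [[ 0.651  -0.4074  0.6405 -0.0967]
 [-0.759  -0.3396  0.5555 -0.5642]
 [-0.0088 -0.8478 -0.5303  0.5784]
 [ 0.      0.      0.      1.    ]]
top 48.372073277546 254.51274884137464 203.4901888773344 [[ 0.0288 -0.9819  0.1873  0.3005]
 [-0.9994 -0.0248  0.0238 -0.0514]
 [-0.0187 -0.1878 -0.982   1.1586]
 [ 0.      0.      0.      1.    ]]
wrist 60.260646061254306 251.46093132581942 187.5698569805428 [[ 0.2686  0.916   0.2981  0.1041]
 [ 0.9632 -0.2548 -0.085   0.6711]
 [-0.0019  0.31   -0.9507  0.3721]
 [ 0.      0.      0.      1.    ]]
```

View pics/top0.png

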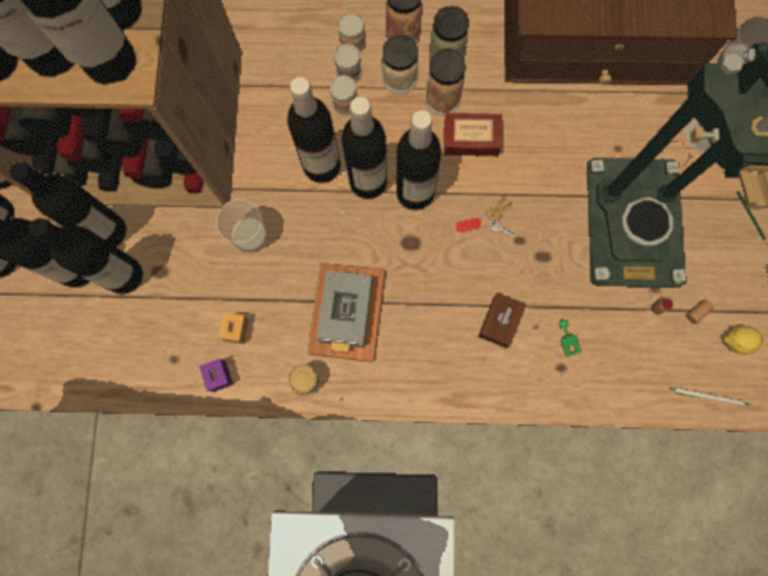

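View pics/scene0.png

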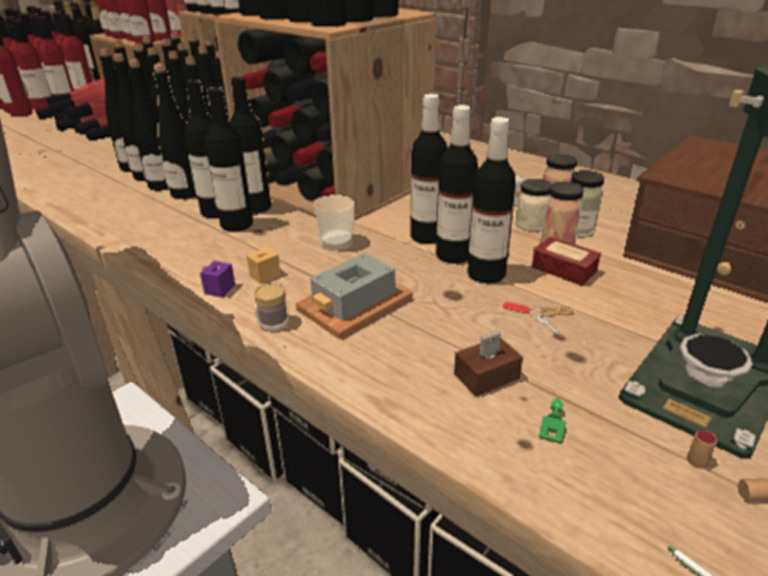

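The top view shows the insert (yellow brass) at about (232,327)/1.5, the lock case at (345,310)/1.5 with its bolt towards the bottom, the key in its brown block at (503,318)/1.5, and the jar at (303,379)/1.5. The purple block and the green key are decoys.

```bash
python3 - <<'E'
from h import *
import pickle
np.set_printoptions(precision=4,suppress=True)
cs=pickle.load(open('c0.pkl','rb'));t=cs['top'];s=cs['scene']
for n,u,v in [('ins',232,320),('insL',240,333),('case',363,290),('case2',325,335),('block',492,330),('block2',510,305),('bow',504,316),('jar',303,379),('tumb',241,225),('counter',430,330)]:
    print(n,dep(t,u/1.5,v/1.5))
for n,u,v in [('ins',264,255),('case',330,300),('block',470,360),('bow',490,345)]: print(n,dep(s,u/1.5,v/1.5))
a=t['pixels'][195:260,140:180][:,:,::-1];b=t['pixels'][170:245,200:260][:,:,::-1];d=t['pixels'][190:235,315:355][:,:,::-1]
E
python3 - <<'E'
import sys
sys.path.insert(0,'.')
from h import *
import pickle
cs=pickle.load(open('c0.pkl','rb'));t=cs['top']['pixels'][:,:,::-1]
r=lambda a,s:cv2.resize(a,None,fx=s,fy=s,interpolation=cv2.INTER_CUBIC)
A=r(t[200:240,140:176],7.5);B=r(t[170:245,200:262],4);D=r(t[190:235,315:355],6.66)
H=300
im=np.hstack([x[:H] if x.shape[0]>=H else np.pad(x,((0,H-x.shape[0]),(0,0),(0,0))) for x in(A,B,D)])
print(A.shape,B.shape,D.shape,im.shape);cv2.imwrite('pics/crop.png',im[:,:800])
E
```

```text
ins [0.48   0.2401 0.043 ]
insL [0.4569 0.224  0.0443]
case [0.5349 0.0085 0.067 ]
case2 [0.4546 0.0716 0.0635]
block [ 0.4751 -0.2199  0.0358]
block2 [ 0.5201 -0.2513  0.0397]
bow [ 0.4932 -0.2341  0.078 ]
jar [0.3779 0.1057 0.064 ]
tumb [0.6675 0.246  0.006 ]
counter [ 0.4775 -0.1125  0.0016]
ins [0.4678 0.2334 0.0458]
case [0.4418 0.0321 0.0449]
block [ 0.4632 -0.2288  0.0435]
bow [ 0.4923 -0.242   0.0596]
(300, 270, 3) (300, 248, 3) (300, 266, 3) (300, 784, 3)
```

View pics/crop.png

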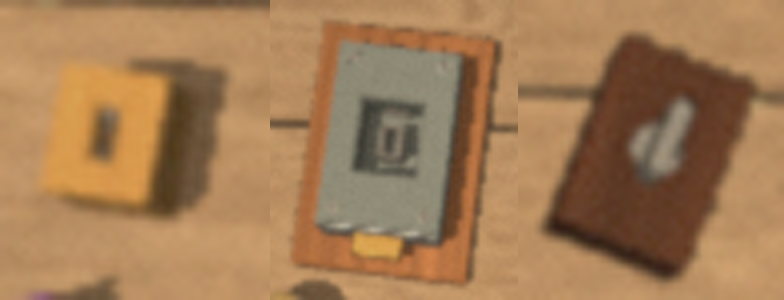

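The crops show the insert's top centred near (105,130), the case with its bolt at (378,245), and the steel bow at (665,140). All three x axes run roughly towards world -x and tilt to +y by 7 to 25 degrees. Next I take wrist views above each one.

```bash
cat >> h.py <<'E'
from scipy.spatial.transform import Rotation as R
def rot():
    w,x,y,z=bot.get_obs()['tool_rot']; return R.from_quat([x,y,z,w]).as_matrix()
def to(p,xdir=None):
    "shift (cm, tool axes) and spin to bring the TCP to p with tool x along xdir (deg, world yaw; mod 180)"
    M=rot(); d=M.T@(np.array(p)-bot.get_obs()['eef_pos'])*100
    yaw=np.degrees(np.arctan2(M[1,0],M[0,0])); s=0
    if xdir is not None: s=np.radians((yaw-xdir+90)%180-90)
    print('shift',d.round(2),'spin',round(s,4),'yaw',round(yaw,2))
def st():
    o=bot.get_obs(); print('t',round(o['t'],2),o['eef_pos'].round(4),'F',o['contact_force'].round(1),'T',o['torque'].round(2),'w',round(o['gripper_width'],3),'g',round(o['grasp_force'],1))
E
python3 -c "
from h import *
to([.463,.232,.18],165)"
```

```text
shift [-38.33 -32.63   5.1 ] spin -0.011 yaw 164.37
```

```bash
python3 -m jog '[[-38.3,-32.6,5.1,0],[-38.3,-32.6,5.1,0],[-38.3,-32.6,5.1,0],[-38.3,-32.6,5.1,0],[-38.3,-32.6,5.1,0],[-38.3,-32.6,5.1,0],[-38.3,-32.6,5.1,0],[-38.3,-32.6,5.1,0],[-38.3,-32.6,5.1,0],[-38.3,-32.6,5.1,0],[-38.3,-32.6,5.1,0],[-38.3,-32.6,5.1,0],[-38.3,-32.6,5.1,0],[-38.3,-32.6,5.1,0],[-38.3,-32.6,5.1,0],[-38.3,-32.6,5.1,0],[-38.3,-32.6,5.1,0],[-38.3,-32.6,5.1,0]]'
python3 - <<'E'
from h import *
import pickle
c=cam('wrist');pickle.dump(c,open('wi.pkl','wb'));st()
print(proj(c,[.463,.232,.046]))
save(c,'wi.png',None,1.5)
to([.495,.04,.2],170)
E
```

```text
t: 1.65
eef_pos: [0.4621, 0.2345, 0.1803]
tool_rot: [-0.0, 0.135, 0.991, 0.0]
contact_force: [0.4, -0.3, 0.4]
gripper_width: 1.002
grasp_force: 0.0
t 1.7 [0.4622 0.2342 0.1803] F [-0.1 -0.7  1.1] T [-0.02 -0.03  0.05] w 1.0 g 0.0
(np.float64(249.40906005203763), np.float64(179.03564279102494))
shift [ -8.35 -17.84  -1.97] spin -0.0959 yaw 164.51
```

View pics/wi.png

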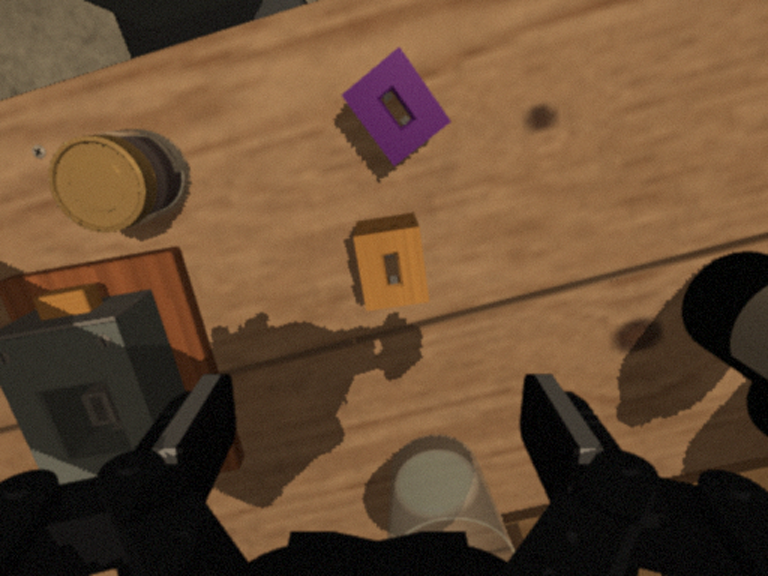

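The wrist view shows the insert's top with corners (355,235), (418,227), (428,302), (366,310) at 1.5x and its keyhole at (392,268). The case is at the left. Next I take a view over the case.

```bash
python3 -m jog '[[-4,-9,-1.5,0],[-8.3,-17.8,-1.5,0],[-8.3,-17.8,-1.5,0],[-8.3,-17.8,-1.5,0],[-8.3,-17.8,-1.5,0],[-8.3,-17.8,-1.5,0],[-8.3,-17.8,-1.5,0],[-8.3,-17.8,-1.5,0]]'
python3 - <<'E'
from h import *
import pickle
np.set_printoptions(precision=4,suppress=True)
c=cam('wrist');pickle.dump(c,open('wc.pkl','wb'));st()
save(c,'wc.png',(100,60,360,260),3)
w=pickle.load(open('wi.pkl','rb'));t=pickle.load(open('c0.pkl','rb'))['top']
def tri(o1,d1,o2,d2):
    a=np.linalg.lstsq(np.c_[d1,-d2],o2-o1,rcond=None)[0];p,q=o1+a[0]*d1,o2+a[1]*d2
    print('tri',(p+q)/2,'gap',np.linalg.norm(p-q))
tri(*ray(w,392/1.5,268/1.5),*ray(t,153.7,217.7))
C=[atz(w,u/1.5,v/1.5,.046)[:2] for u,v in[(355,235),(418,227),(428,302),(366,310)]]
print(np.array(C),np.mean(C,0),atz(w,392/1.5,268/1.5,.046))
for i in range(4):
    e=C[(i+1)%4]-C[i];print(np.linalg.norm(e),np.degrees(np.arctan2(e[1],e[0])))
print(dep(w,375/1.5,250/1.5),dep(w,410/1.5,290/1.5))
E
```

```text
t: 2.37
eef_pos: [0.4948, 0.0403, 0.1953]
tool_rot: [-0.0, 0.135, 0.991, 0.0]
contact_force: [-0.1, 0.7, 0.5]
gripper_width: 1.002
grasp_force: 0.0
t 2.42 [0.4946 0.0409 0.1952] F [ 0.5 -0.2  0.2] T [ 0.02 -0.03  0.02] w 1.0 g 0.0
tri [0.4678 0.2421 0.0405] gap 0.001628717880300704
[[0.441  0.2269]
 [0.446  0.2625]
 [0.4914 0.2573]
 [0.4865 0.2204]] [0.4662 0.2418] [0.4654 0.2421 0.046 ]
0.03594757038963627 81.94934295915776
0.045718004094836937 -6.511276832426094
0.03715404059822944 -97.55671668403426
0.04602180688402101 171.97807666872612
[0.4526 0.2354 0.0452] [0.4812 0.2488 0.0462]
```

View pics/wc.png

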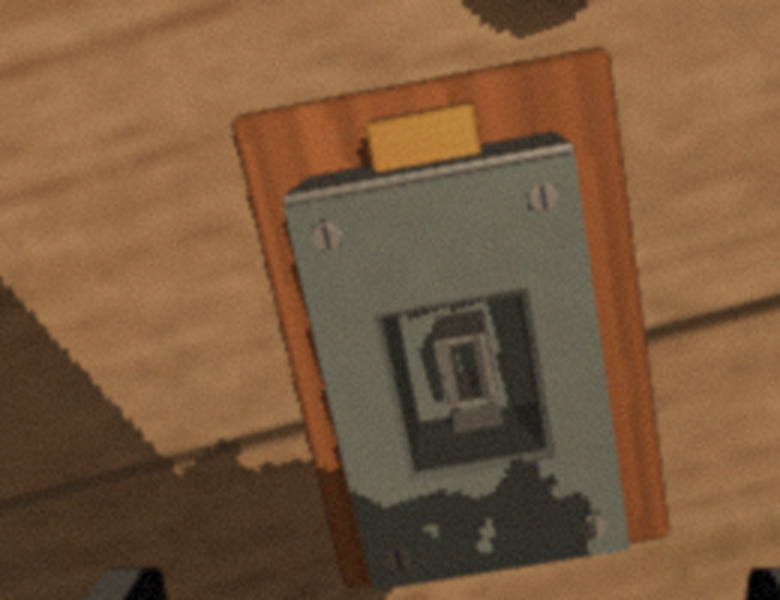

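The case fills the crop. The recess mouth corners are (380,316), (528,290), (551,455), (412,471) and the case top corners about (288,203), (575,150), (628,548), (372,588), at 3x with offset (100,60).

```bash
cat > m.py <<'E'
from h import *
import pickle
np.set_printoptions(precision=4,suppress=True)
def tri(o1,d1,o2,d2):
    a=np.linalg.lstsq(np.c_[d1,-d2],o2-o1,rcond=None)[0];p,q=o1+a[0]*d1,o2+a[1]*d2
    print('tri',(p+q)/2,'gap',np.linalg.norm(p-q))
def quad(c,pts,z):
    C=np.array([atz(c,u,v,z)[:2] for u,v in pts]);print('centre',C.mean(0))
    for i in range(4):
        e=C[(i+1)%4]-C[i];print(round(np.linalg.norm(e),4),round(np.degrees(np.arctan2(e[1],e[0])),2))
    return C.mean(0)
E
python3 - <<'E'
from m import *
w=pickle.load(open('wc.pkl','rb'));t=pickle.load(open('c0.pkl','rb'))['top']
f=lambda L:[(100+u/3,60+v/3) for u,v in L]
r=f([(380,316),(528,290),(551,455),(412,471)])
quad(w,r,.066);quad(w,f([(288,203),(575,152),(628,548),(372,588)]),.066)
m=np.mean(r,0);tri(*ray(w,*m),*ray(t,200+(390-270)/4,170+137/4))
print(dep(w,*f([(450,230)])[0]))
to([.466,.242,.12],172.4)
E
```

```text
centre [0.5038 0.0414]
0.0421 84.68
0.0502 -6.46
0.0413 -98.43
0.0479 174.54
centre [0.5038 0.0412]
0.0785 84.4
0.1193 -5.62
0.0793 -95.58
0.1194 174.0
tri [0.5085 0.0403 0.049 ] gap 0.00014747038208184045
[0.4596 0.0485 0.0651]
shift [ 8.13 18.61  7.53] spin -0.1377 yaw 164.51
```

```bash
python3 -m jog '[[4,9,3,-0.1],[8.1,18.6,5,-0.138],[8.1,18.6,5,-0.138],[8.1,18.6,5,-0.138],[8.1,18.6,5,-0.138],[8.1,18.6,5,-0.138],[8.1,18.6,8,-0.138],[8.1,18.6,12,-0.138],[8.1,18.6,15,-0.138],[8.1,18.6,17.1,-0.138],[8.1,18.6,17.1,-0.138],[8.1,18.6,17.1,-0.138]]'
python3 -c "
from h import *
st();to([.466,.242,.024],172.4)"
```

```text
t: 3.42
eef_pos: [0.4657, 0.2409, 0.0236]
tool_rot: [-0.001, 0.066, 0.998, -0.001]
contact_force: [-0.2, 0.5, 0.2]
gripper_width: 1.0
grasp_force: 0.0
t 3.42 [0.4657 0.2409 0.0236] F [-0.2  0.5  0.2] T [-0.03 -0.04 -0.07] w 1.0 g 0.0
shift [-0.02  0.12 -0.04] spin 0.0001 yaw 172.4
```

```bash
python3 -m jog '[[0,0,0,0],[0,0,0,0],[0,0,0,0],[0,0,0,0],[0,0,0,0],[0,0,0,0],[0,0,0,0],[0,0,0,0],[0,0,-2,0],[0,0,-5,0],[0,0,-9,0],[0,0,-12,0],[0,0,-12,0]]' 1 40
python3 -c "
from m import *
st();c=cam('wrist');pickle.dump(c,open('wg.pkl','wb'));save(c,'wg.png',(140,130,340,280),4)
to([.5038,.0412,.145],174.3)"
```

```text
t: 4.5
eef_pos: [0.4704, 0.2419, 0.1506]
tool_rot: [0.004, 0.068, 0.998, 0.003]
contact_force: [1.2, -0.2, -1.3]
gripper_width: 0.433
grasp_force: 41.4
t 4.5 [0.4704 0.2419 0.1506] F [ 1.2 -0.2 -1.3] T [ 0.01 -0.02  0.06] w 0.433 g 41.4
shift [ -6.13 -19.36   0.22] spin -0.0356 yaw 172.26
```

View pics/wg.png

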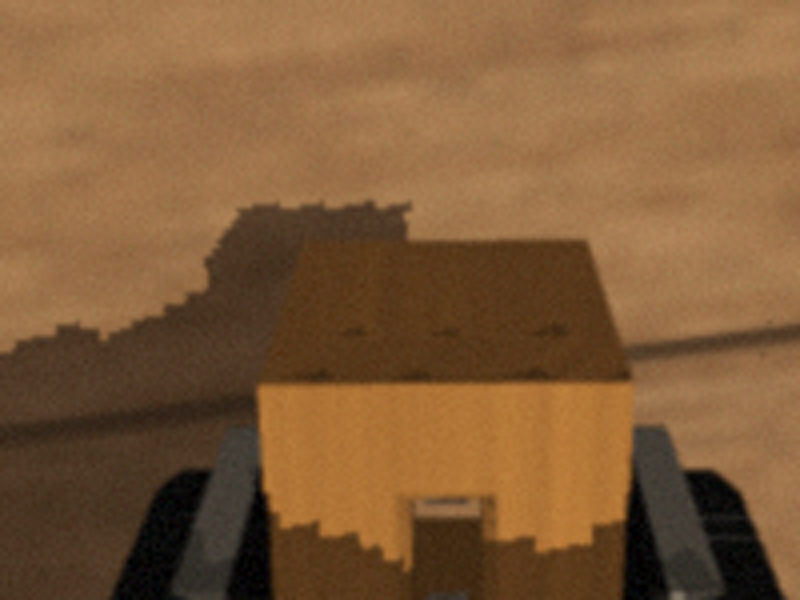

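The insert is held level between the fingers, with its near top edge from (260,382) to (630,380) in the 4x crop. I compute its offset from the TCP.

Run:
```python
from m import *
c=pickle.load(open('wg.pkl','rb'));o=bot.get_obs()
f=lambda u,v:(140+u/4,130+v/4)
a,b=[atz(c,*f(*p),o['eef_pos'][2]+.0224)for p in[(260,382),(630,380)]]
d,e=[atz(c,*f(*p),o['eef_pos'][2]-.0236)for p in[(307,241),(588,241)]]
M=rot();T=o['eef_pos']
for p in(a,b,d,e):print(M.T@(p-T)*1000)
print(dep(c,*f(450,400)),M)
to([.5038,.0412,.145],174.3)
```

```text
[ 23.6742 -18.1332 -22.6268]
[ 23.7862  19.0708 -22.4284]
[ 23.0932 -17.9372  23.3787]
[23.0162 19.6448 23.5803]
[0.4481 0.245  0.1692] [[-0.9909  0.1346  0.0061]
 [ 0.1346  0.9909  0.0046]
 [-0.0055  0.0054 -1.    ]]
shift [ -6.13 -19.36   0.22] spin -0.0356 yaw 172.26
```

```bash
python3 -m jog '[[-3,-9.5,2,0],[-5.9,-19.3,4,-0.036],[-5.9,-19.3,4,-0.036],[-5.9,-19.3,4,-0.036],[-5.9,-19.3,4,-0.036],[-5.9,-19.3,4,-0.036],[-5.9,-19.3,4,-0.036],[-5.9,-19.3,4,-0.036],[-5.9,-19.3,4,-0.036]]'
python3 -c "
from m import *
c=cam('wrist');pickle.dump(c,open('wh.pkl','wb'));save(c,'wh.png',(140,40,340,190),4)
st();to([.504,.0406,.07],174.3);print(rot())"
```

```text
t: 5.3
eef_pos: [0.499, 0.0425, 0.1039]
tool_rot: [-0.0, 0.048, 0.999, 0.0]
contact_force: [-0.1, -0.4, -0.9]
gripper_width: 0.436
grasp_force: 41.3
t 5.35 [0.4991 0.0427 0.1041] F [-0.  -0.1 -1.3] T [ 0.01  0.03 -0.01] w 0.436 g 41.3
shift [-0.51 -0.16  3.4 ] spin 0.0035 yaw 174.5
[[-0.9954  0.0959 -0.0005]
 [ 0.0959  0.9954  0.0006]
 [ 0.0005  0.0005 -1.    ]]
```

View pics/wh.png

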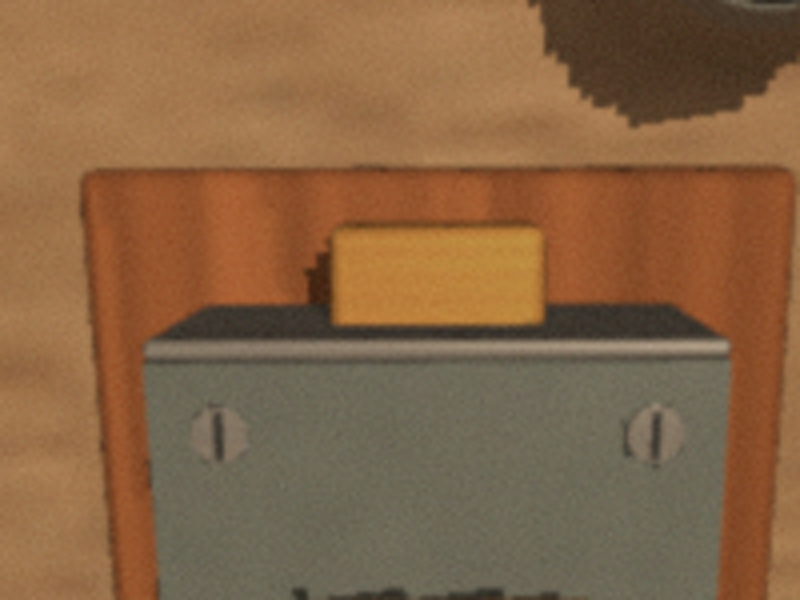

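The case's near end is seen squarely: its top edge runs from (147,348) to (730,348) and the board's near edge from (83,172) to (793,168) in the 4x crop. I use these to check the centring.

Run:
```python
from m import *
c=pickle.load(open('wh.pkl','rb'));T=bot.get_obs()['eef_pos'];M=rot()
f=lambda u,v:(140+u/4,40+v/4)
for p,z in[((147,352),.066),((730,352),.066),((83,173),.018),((793,169),.018),((158,590),.066),((720,590),.066)]:
    print(M.T@(atz(c,*f(*p),z)-T)*1000)
```

```text
[ 55.9823 -40.6883  38.0627]
[56.002  37.9187 38.1037]
[ 78.557  -59.9566  86.065 ]
[79.2099 56.4707 86.126 ]
[ 22.243  -41.4645  38.0439]
[22.2648 38.7379 38.0857]
```

```bash
python3 -m jog '[[-0.51,-0.19,0,0],[-0.51,-0.19,0,0],[-0.51,-0.19,0.5,0],[-0.51,-0.19,1,0],[-0.51,-0.19,1.5,0],[-0.51,-0.19,2,0],[-0.51,-0.19,2.3,0],[-0.51,-0.19,2.3,0]]'
python3 -c "
from m import *
st();to([.504,.0406,.07],174.3)"
```

```text
t: 6.02
eef_pos: [0.5092, 0.0406, 0.0872]
tool_rot: [0.004, 0.048, 0.999, 0.002]
contact_force: [-11.9, 2.8, 58.7]
gripper_width: 0.437
grasp_force: 83.8
t 6.02 [0.5092 0.0406 0.0872] F [-11.9   2.8  58.7] T [-0.54  2.46  0.68] w 0.437 g 83.8
shift [ 0.53 -0.06  1.71] spin 0.0032 yaw 174.48
```

```bash
python3 -m jog '[[0,0,-1.5,0],[0,0,-2.5,0],[0,0,-2.5,0],[0,0,-2.5,0],[0,0,-2.5,0]]'
python3 -c "
from m import *
c=cam('wrist');pickle.dump(c,open('wj.pkl','wb'));save(c,'wj.png',(120,50,370,290),3)
st();to([.504,.0406,.07],174.3);print(rot())"
```

```text
t: 6.43
eef_pos: [0.5035, 0.0384, 0.1052]
tool_rot: [-0.001, 0.049, 0.999, -0.0]
contact_force: [-0.6, 0.4, -1.6]
gripper_width: 0.438
grasp_force: 71.3
t 6.48 [0.5034 0.0383 0.1051] F [ 0.4 -0.1 -2.6] T [0.05 0.06 0.01] w 0.438 g 71.3
shift [-0.05  0.23  3.51] spin 0.0007 yaw 174.34
[[-0.9951  0.0987 -0.0022]
 [ 0.0987  0.9951 -0.0005]
 [ 0.0021 -0.0007 -1.    ]]
```

View pics/wj.png

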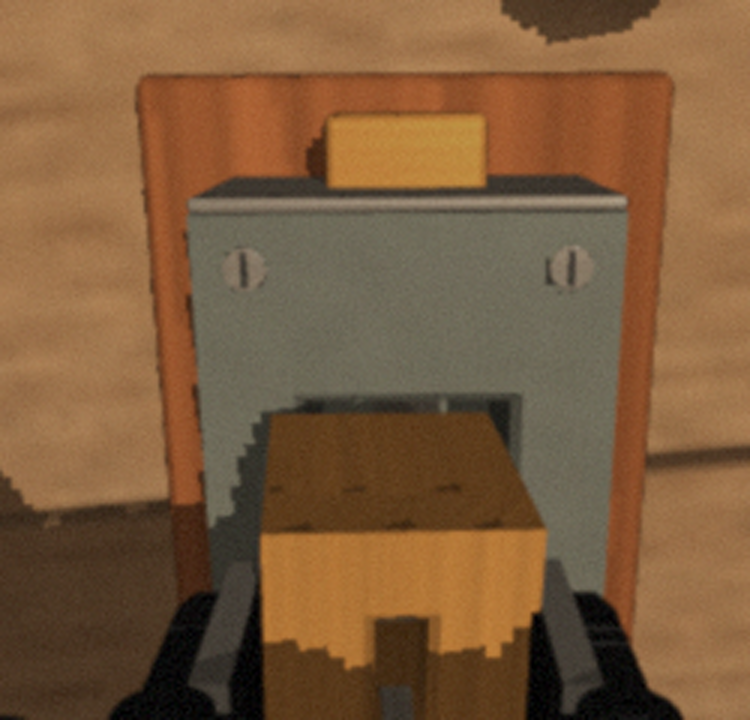

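The insert hangs just over the mouth. The mouth's near edge is at row 396 (columns about 297 to 521), the insert's lower near edge runs from (272,416) to (488,412) and its upper near edge from (262,531) to (545,527). I compute the misfit.

Run:
```python
from m import *
c=pickle.load(open('wj.pkl','rb'));T=bot.get_obs()['eef_pos'];M=rot()
f=lambda u,v:(120+u/3,50+v/3)
pr=lambda n,p,z:print(n,M.T@(atz(c,*f(*p),z)-T)*1000)
for n,p in[('top',(262,531)),('top',(545,527))]:pr(n,p,T[2]+.0224)
for n,p in[('bot',(272,416)),('bot',(488,412))]:pr(n,p,T[2]-.0236)
pr('mouthR',(521,396),.066);pr('mouthL',(297,396),.066);pr('mouthRlow',(519,440),.066)
pr('case',(190,205),.066);pr('case',(627,203),.066);pr('case',(205,540),.066);pr('case',(610,540),.066)
print('depth insert face top',dep(c,*f(330,570)),dep(c,*f(500,560)))
pr('board',(138,76),.018);pr('board',(672,74),.018)
```

```text
top [ 25.189  -17.5534 -22.3338]
top [ 25.8133  19.683  -22.3602]
bot [ 25.9556 -21.6201  23.671 ]
bot [26.7377 16.2679 23.6444]
mouthR [24.9101 23.9978 39.1391]
mouthL [ 24.8611 -18.7166  39.1709]
mouthRlow [16.0124 23.9678 39.1204]
case [ 60.704  -36.8804  39.2602]
case [61.1292 41.5604 39.2025]
case [ -5.2843 -38.0147  39.1216]
case [-5.1758 43.0017 39.0614]
depth insert face top [0.4827 0.0317 0.1285] [0.4843 0.0543 0.1267]
board [ 83.1947 -56.2601  87.3222]
board [83.6989 60.4109 87.2363]
```

The insert was pushed up and tilted about 4.7° in the grip, and slid 2.5 mm along x. The arm also needs some settle time before a reading counts. I'll set the insert down on the counter, let it settle flat, and re-grip deeper.

```bash
python3 -m jog '[[1,4,-1,0],[2,8,-1,0],[3,12,-1,0],[4,16,-1,0],[4,16,-1,0],[4,16,1,0],[4,16,4,0],[4,16,7.0,0],[4,16,7.0,0],[4,16,7.0,0],[4,16,7.4,0],[4,16,7.7,0],[4,16,7.7,0],[4,16,7.7,0],[4,16,7.7,0]]'
python3 -c "
from m import *
st();to([.47,.2,.025],174.3)"
```

```text
t: 7.73
eef_pos: [0.4808, 0.2019, 0.0301]
tool_rot: [0.001, 0.049, 0.999, 0.0]
contact_force: [-0.5, 0.6, -1.8]
gripper_width: 0.438
grasp_force: 71.2
t 7.73 [0.4808 0.2019 0.0301] F [-0.5  0.6 -1.8] T [-0.03 -0.    0.03] w 0.438 g 71.2
shift [ 1.06 -0.3   0.51] spin 0.0006 yaw 174.33
```

```bash
python3 -m jog '[[0,0,0.2,0],[0,0,0.4,0],[0,0,0.4,0],[0,0,0.4,0]]'
python3 -c "
from m import *
st()"
python3 -m jog '[[0,0,0,0],[0,0,0,0],[0,0,0,0],[0,0,0,0],[0.29,0,0.5,0],[0.29,0,1,0],[0.29,0,1,0],[0.29,0,1,0],[0.29,0,1,0]]' -1
python3 -c "
from m import *
c=cam('wrist');pickle.dump(c,open('wk.pkl','wb'));save(c,'wk.png',(120,130,370,330),3);st()"
```

```text
t: 8.07
eef_pos: [0.4806, 0.2019, 0.0256]
tool_rot: [0.0, 0.049, 0.999, 0.0]
contact_force: [-1.0, 0.1, 2.8]
gripper_width: 0.435
grasp_force: 71.2
t 8.07 [0.4806 0.2019 0.0256] F [-1.   0.1  2.8] T [0.05 0.03 0.04] w 0.435 g 71.2
t: 8.82
eef_pos: [0.4773, 0.2019, 0.0151]
tool_rot: [-0.0, 0.049, 0.999, -0.0]
contact_force: [0.4, 0.2, 0.8]
gripper_width: 0.996
grasp_force: 0.0
t 8.87 [0.4775 0.202  0.0153] F [0.4 0.3 1.1] T [-0.02  0.03 -0.02] w 0.994 g 0.0
```

View pics/wk.png

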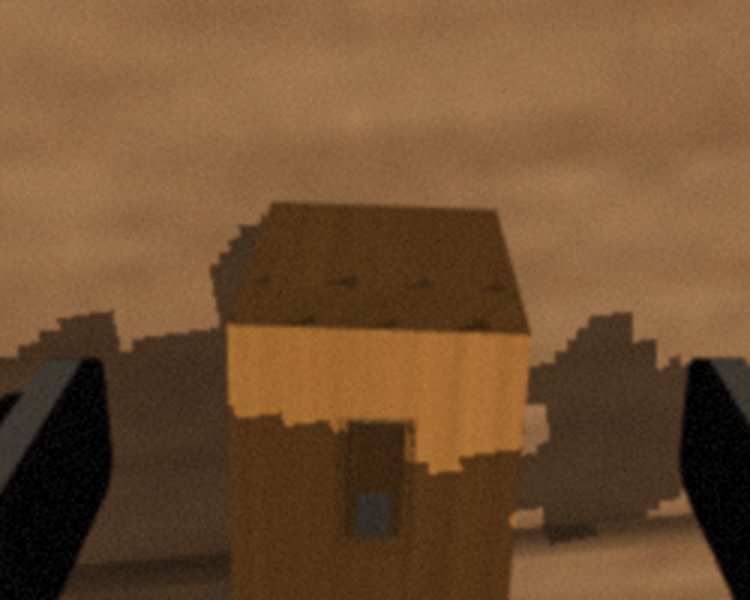

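The insert stands upright between the open fingers, with its near top edge from (228,324) to (528,333), its base edge from (272,203) to (497,211), and the keyhole at about columns 348–412 and rows 422–540 (3x).

```bash
python3 - <<'E'
from m import *
c=pickle.load(open('wk.pkl','rb'));T=bot.get_obs()['eef_pos'];M=rot()
f=lambda u,v:(120+u/3,130+v/3)
pr=lambda n,p,z:print(n,(M.T@(atz(c,*f(*p),z)-T)*1000).round(1))
for p in[(228,324),(528,333),(348,422),(412,420),(350,538),(404,538)]:pr('top',p,.046)
for p in[(272,203),(497,211)]:pr('bot',p,0)
E
python3 -m jog '[[0,0,0,0],[0,0,0,0],[0,0,0,0],[0,0,0,0],[0,0,0,0],[0,0,0,0],[0,0,0,0],[0,0,0,0],[0,0,0,0]]' 1 60
python3 - <<'E'
from m import *
st()
E
```

```text
top [ 25.  -20.8 -30.7]
top [ 23.8  16.3 -30.7]
top [ 11.1  -6.1 -30.7]
top [ 11.4   2.  -30.7]
top [ -6.6  -6.1 -30.7]
top [ -6.6   1.1 -30.7]
bot [ 24.3 -20.8  15.3]
bot [22.9 17.  15.3]
t: 9.62
eef_pos: [0.4777, 0.2019, 0.0156]
tool_rot: [0.0, 0.049, 0.999, 0.0]
contact_force: [-0.6, -0.8, 6.0]
gripper_width: 0.433
grasp_force: 60.4
t 9.62 [0.4777 0.2019 0.0156] F [-0.6 -0.8  6. ] T [-0.28  0.16  0.03] w 0.433 g 60.4
```

```bash
python3 -m jog '[[0,0,-2,0],[0,0,-5,0],[0,0,-8.2,0],[-1,-4,-8.2,0],[-2,-8,-8.2,0],[-3,-12,-8.2,0],[-4.2,-15.8,-8.2,0],[-4.2,-15.8,-8.2,0],[-4.2,-15.8,-8.2,0],[-4.2,-15.8,-8.2,0],[-4.2,-15.8,-8.2,0],[-4.2,-15.8,-8.2,0]]'
python3 - <<'E'
from m import *
c=cam('wrist');pickle.dump(c,open('wl.pkl','wb'));st();to([.505,.0402,.09],174.3);M=rot();T=bot.get_obs()['eef_pos']
p=c['pixels'];hsv=cv2.cvtColor(p,cv2.COLOR_RGB2HSV)
# column/row profiles of the picture round insert front top edge
g=cv2.cvtColor(p,cv2.COLOR_RGB2GRAY).astype(int)
for v in(195,205,215,222): print(v,g[v,190:320:1].tolist()) if v in(205,222) else None
print('col250',[(v,int(g[v,250])) for v in range(150,250,2)])
E
```

```text
t: 10.62
eef_pos: [0.5033, 0.0422, 0.097]
tool_rot: [-0.0, 0.048, 0.999, 0.0]
contact_force: [-0.1, 0.3, -1.7]
gripper_width: 0.435
grasp_force: 60.6
t 10.67 [0.5034 0.0422 0.0971] F [-0.9  0.4 -2.3] T [-0.02 -0.02 -0.02] w 0.439 g 60.6
shift [-0.18 -0.18  0.71] spin 0.0034 yaw 174.49
205 [102, 101, 107, 106, 104, 100, 105, 104, 105, 105, 101, 97, 92, 65, 51, 51, 51, 52, 49, 52, 45, 46, 57, 62, 65, 66, 64, 63, 60, 61, 63, 63, 63, 61, 63, 63, 62, 62, 65, 62, 65, 67, 67, 65, 66, 64, 65, 60, 59, 62, 61, 65, 66, 60, 64, 64, 62, 63, 62, 63, 63, 62, 64, 66, 62, 60, 61, 64, 65, 60, 61, 63, 63, 58, 62, 62, 63, 65, 63, 57, 61, 63, 57, 63, 65, 60, 60, 59, 60, 60, 61, 59, 58, 63, 63, 63, 63, 62, 56, 61, 62, 66, 83, 102, 100, 103, 101, 103, 101, 105, 102, 102, 99, 106, 103, 105, 98, 100, 107, 108, 102, 104, 102, 101, 97, 102, 102, 103, 101, 101]
222 [101, 100, 102, 100, 90, 68, 50, 43, 46, 48, 53, 47, 52, 53, 53, 46, 53, 60, 54, 56, 65, 60, 59, 58, 59, 56, 51, 52, 46, 44, 47, 50, 61, 66, 61, 69, 64, 64, 63, 71, 67, 66, 63, 64, 62, 60, 56, 60, 62, 59, 66, 68, 65, 66, 61, 60, 57, 57, 52, 49, 55, 6
[... 174 characters left out ...]
 59, 66, 79, 102, 109, 99, 105, 104, 104, 99, 101, 100, 101, 104, 101, 102, 101, 104, 101, 103, 103, 101, 102, 99, 99]
col250 [(150, 106), (152, 107), (154, 106), (156, 101), (158, 101), (160, 104), (162, 106), (164, 103), (166, 103), (168, 104), (170, 102), (172, 105), (174, 105), (176, 102), (178, 102), (180, 102), (182, 106), (184, 105), (186, 83), (188, 62), (190, 42), (192, 42), (194, 45), (196, 45), (198, 58), (200, 64), (202, 64), (204, 57), (206, 62), (208, 63), (210, 61), (212, 64), (214, 64), (216, 61), (218, 64), (220, 70), (222, 55), (224, 63), (226, 58), (228, 59), (230, 58), (232, 58), (234, 63), (236, 59), (238, 104), (240, 126), (242, 128), (244, 124), (246, 128), (248, 128)]
```

Run:
```python
from m import *
c=pickle.load(open('wl.pkl','rb'));T=bot.get_obs()['eef_pos'];M=rot()
g=cv2.cvtColor(c['pixels'],cv2.COLOR_RGB2GRAY).astype(int)
pr=lambda n,p,z:print(n,(M.T@(atz(c,*p,z)-T)*1000).round(1))
zb=T[2]-.0156;zt=zb+.046
pr('mouth front',(250,186.3),.066);pr('ins bot front',(250,197.3),zb);pr('ins top front',(250,237),zt)
# edges: extrapolate right/left silhouette to row 197.5/237
s=(297.7-292.3)/17
pr('botR',(292.3-7.7*s,197.3),zb);pr('topR',(292.3+32*s,237),zt)
pr('botLguess',(211.7+7.7*s,197.3),zb)
print('r240',g[240,185:215].tolist(),g[240,285:320].tolist())
print('r192',g[192,190:310].tolist())
print('case rows',[(v,int(g[v,200])) for v in range(100,140)])
for v in(150,175): print(v,g[v,160:200].tolist(),g[v,300:350].tolist())
```

```text
mouth front [25.1 -0.9 31.1]
ins bot front [24.3 -0.8 15.6]
ins top front [ 25.1  -0.6 -30.4]
botR [24.3 19.3 15.6]
topR [ 25.1  18.9 -30.4]
botLguess [ 24.2 -18.9  15.6]
r240 [46, 51, 49, 44, 45, 53, 49, 51, 48, 49, 58, 63, 62, 65, 57, 52, 79, 121, 130, 128, 128, 127, 121, 126, 129, 127, 130, 124, 123, 121] [133, 130, 131, 129, 130, 132, 128, 127, 127, 122, 125, 129, 126, 130, 129, 126, 128, 115, 78, 62, 62, 60, 73, 89, 102, 100, 102, 98, 104, 103, 100, 102, 96, 93, 84]
r192 [100, 108, 103, 108, 100, 106, 103, 101, 101, 105, 102, 105, 103, 98, 99, 104, 105, 103, 101, 93, 81, 78, 68, 54, 41, 32, 35, 38, 35, 35, 34, 44, 49, 46, 47, 50, 48, 53, 48, 47, 47, 51, 53, 49, 45, 47, 47, 49, 42, 39, 43, 42, 41, 36, 46, 40, 43, 43, 42, 39, 42, 39, 40, 45, 48, 39, 42, 38, 35, 41, 49, 72, 97, 93, 60, 48, 51, 44, 50, 52, 48, 51, 51, 46, 49, 49, 47, 39, 40, 24, 30, 34, 30, 26, 40, 65, 68, 64, 76, 98, 104, 106, 106, 100, 103, 104, 104, 106, 104, 99, 103, 109, 103, 104, 105, 105, 104, 106, 105, 104]
case rows [(100, 113), (101, 112), (102, 109), (103, 112), (104, 111), (105, 106), (106, 113), (107, 1
[... 531 characters left out ...]
1, 104, 104, 104, 99, 108, 106, 103] [100, 99, 102, 105, 96, 92, 96, 107, 106, 103, 107, 102, 106, 106, 108, 108, 104, 104, 103, 110, 102, 103, 105, 104, 91, 91, 88, 87, 94, 88, 95, 92, 95, 95, 90, 83, 93, 114, 122, 122, 113, 118, 115, 119, 121, 121, 119, 123, 117, 119]
175 [123, 117, 123, 108, 79, 78, 81, 95, 104, 102, 104, 99, 97, 98, 93, 95, 101, 102, 108, 104, 104, 103, 98, 102, 107, 103, 103, 99, 104, 100, 102, 99, 102, 102, 102, 102, 107, 107, 105, 106] [102, 104, 101, 101, 102, 104, 104, 106, 102, 105, 101, 99, 105, 107, 103, 106, 105, 106, 101, 105, 104, 105, 98, 87, 85, 85, 83, 86, 89, 91, 91, 92, 94, 82, 95, 119, 127, 128, 123, 125, 124, 122, 123, 124, 125, 122, 129, 124, 126, 119]
```

```bash
python3 -m jog '[[-0.21,-0.16,0,0],[-0.21,-0.16,0,0],[-0.21,-0.16,0.5,0],[-0.21,-0.16,1,0],[-0.21,-0.16,1.3,0],[-0.21,-0.16,1.5,0],[-0.21,-0.16,1.7,0],[-0.21,-0.16,1.9,0],[-0.21,-0.16,1.9,0]]'
python3 -c "
from m import *
st();to([.505,.0402,.069],174.3)"
```

```text
t: 11.42
eef_pos: [0.5056, 0.0389, 0.0808]
tool_rot: [-0.0, 0.05, 0.999, 0.001]
contact_force: [-11.7, 0.9, 34.6]
gripper_width: 0.435
grasp_force: 65.2
t 11.42 [0.5056 0.0389 0.0808] F [-11.7   0.9  34.6] T [-0.57  2.69 -0.21] w 0.435 g 65.2
shift [0.07 0.12 1.18] spin -0.0001 yaw 174.29
```

```bash
python3 -m jog '[[0,0,-0.15,0],[0.08,0,-0.15,0],[0.16,0,-0.1,0],[0.24,0,-0.05,0],[0.24,0,0,0],[0.24,0,0,0]]'
python3 -c "
from m import *
st();to([.505,.0402,.069],174.3)"
```

```text
t: 11.92
eef_pos: [0.5053, 0.0389, 0.081]
tool_rot: [0.002, 0.05, 0.999, 0.001]
contact_force: [-5.4, -0.6, 26.5]
gripper_width: 0.436
grasp_force: 64.4
t 11.92 [0.5053 0.0389 0.081 ] F [-5.4 -0.6 26.5] T [-0.71  1.25 -0.06] w 0.436 g 64.4
shift [0.04 0.12 1.2 ] spin -0.0 yaw 174.3
```

```bash
python3 -m jog '[[-0.2,0.15,-0.6,0],[-0.2,0.15,-0.8,0],[-0.2,0.15,-0.8,0],[-0.2,0.15,-0.8,0],[-0.2,0.15,-0.8,0],[-0.2,0.15,-0.8,0],[-0.2,0.15,-0.8,0],[-0.2,0.15,-0.8,0]]'
python3 - <<'E'
from m import *
st();c=cam('wrist');pickle.dump(c,open('wm.pkl','wb'));to([.5054,.0405,.069],174.3)
g=cv2.cvtColor(c['pixels'],cv2.COLOR_RGB2GRAY).astype(int)
for u in(230,250,270):print(u,[(v,int(g[v,u])) for v in list(range(184,204))+list(range(230,244))])
for v in(190,192,205,240): print(v,200,g[v,200:222].tolist(),280,g[v,280:308].tolist())
E
```

```text
t: 12.58
eef_pos: [0.5051, 0.0403, 0.086]
tool_rot: [-0.0, 0.049, 0.999, -0.0]
contact_force: [0.5, -0.4, -1.9]
gripper_width: 0.434
grasp_force: 60.8
t 12.58 [0.5051 0.0403 0.086 ] F [ 0.5 -0.4 -1.9] T [-0.02 -0.01  0.02] w 0.434 g 60.8
shift [-0.02  0.02  1.71] spin 0.0006 yaw 174.34
230 [(184, 96), (185, 104), (186, 102), (187, 101), (188, 99), (189, 88), (190, 73), (191, 60), (192, 48), (193, 48), (194, 48), (195, 49), (196, 52), (197, 64), (198, 60), (199, 67), (200, 67), (201, 63), (202, 67), (203, 62), (230, 63), (231, 60), (232, 58), (233, 61), (234, 57), (235, 62), (236, 63), (237, 69), (238, 95), (239, 119), (240, 125), (241, 126), (242, 125), (243, 122)]
250 [(184, 98), (185, 105), (186, 104), (187, 105), (188, 103), (189, 78), (190, 62), (191, 59), (192, 44), (193, 42), (194, 38), (195, 36), (196, 44), (197, 57), (198, 61), (199, 60), (200, 62), (201, 59), (202, 66), (203, 63), (230, 55), (231, 61), (232, 59), (233, 55), (234, 46), (235, 44), (236, 48), (237, 61), (238, 99), (239, 116), (240, 126), (241, 126), (242, 123), (243, 124)]
270 [(184, 101), (185, 101), (186, 100
[... 608 characters left out ...]
, 100, 106, 102, 103, 101, 103, 98, 87, 79, 71, 66, 54, 46, 49, 43, 42, 41, 33, 38] 280 [51, 49, 44, 36, 31, 38, 29, 32, 37, 38, 50, 67, 73, 69, 79, 100, 105, 104, 111, 104, 105, 101, 107, 105, 104, 105, 103, 104]
205 200 [106, 103, 102, 100, 97, 97, 89, 58, 48, 49, 47, 48, 57, 63, 61, 64, 61, 64, 66, 65, 66, 65] 280 [63, 61, 66, 60, 57, 63, 61, 64, 62, 63, 64, 59, 64, 74, 93, 102, 106, 98, 102, 103, 103, 103, 101, 103, 101, 102, 102, 101]
240 200 [49, 76, 119, 130, 129, 128, 129, 125, 123, 129, 126, 128, 127, 120, 125, 119, 124, 127, 127, 124, 125, 124] 280 [122, 129, 133, 131, 131, 136, 135, 129, 133, 128, 128, 128, 130, 126, 124, 123, 125, 125, 127, 127, 129, 125, 115, 81, 64, 64, 60, 66]
```

Run:
```python
from m import *
c=pickle.load(open('wm.pkl','rb'));T=bot.get_obs()['eef_pos'];M=rot()
pr=lambda n,p,z:print(n,(M.T@(atz(c,*p,z)-T)*1000).round(1))
zb=T[2]-.0156
pr('mouth front outer',(252,188.8),.066);pr('inner',(252,191.7),.064);pr('mouth L',(210,192),.066);pr('mouth R',(294.5,192),.066)
for z in(zb,zb-.001): pr('ins bot front',(252,196.5),z);pr('top',(252,237.8),z+.046);pr('L',(214.2,197),z);pr('R',(291,197),z)
```

```text
mouth front outer [27.3  0.1 20.1]
inner [25.1  0.1 22.1]
mouth L [ 25.6 -21.6  20.1]
mouth R [25.6 22.  20.1]
ins bot front [24.7  0.1 15.6]
top [ 24.8   0.  -30.4]
L [ 24.4 -19.   15.6]
R [24.5 19.7 15.6]
ins bot front [24.4  0.1 16.6]
top [ 24.3   0.  -29.4]
L [ 24.1 -19.1  16.6]
R [24.1 19.9 16.6]
```

```bash
python3 -m jog '[[-0.03,0,0.2,0],[-0.03,0,0.4,0],[-0.03,0,0.6,0],[-0.03,0,0.8,0],[-0.03,0,1,0],[-0.03,0,1,0],[-0.03,0,1,0]]'
python3 -c "
from m import *
st()"
```

```text
t: 13.22
eef_pos: [0.5055, 0.0402, 0.0761]
tool_rot: [-0.0, 0.049, 0.999, -0.0]
contact_force: [-0.1, 0.0, -0.7]
gripper_width: 0.44
grasp_force: 60.8
t 13.22 [0.5055 0.0402 0.0761] F [-0.1  0.  -0.7] T [-0.06 -0.01  0.  ] w 0.44 g 60.8
```

```bash
python3 -m jog '[[0,0,0.2,0],[0,0,0.4,0],[0,0,0.6,0],[0,0,0.8,0],[0,0,0.8,0],[0,0,0.8,0]]'
python3 -c "
from m import *
st()"
```

```text
t: 13.72
eef_pos: [0.5055, 0.0403, 0.0681]
tool_rot: [-0.0, 0.049, 0.999, -0.0]
contact_force: [0.5, -0.1, -2.2]
gripper_width: 0.437
grasp_force: 60.8
t 13.72 [0.5055 0.0403 0.0681] F [ 0.5 -0.1 -2.2] T [-0.01  0.02 -0.02] w 0.437 g 60.8
```

```bash
python3 -m jog '[[0,0,0,0],[0,0,0,0],[0,0,0,0],[0,0,0,0],[0,0,-2,0],[0,0,-5,0],[0,0,-7,0],[0,0,-7,0],[0,0,-7,0],[0,0,-7,0]]' -1
python3 - <<'E'
from m import *
st();c=cam('wrist');pickle.dump(c,open('wn.pkl','wb'))
for p in[(.505,.028),(.505,.055),(.488,.04),(.52,.03),(.52,.05),(.45,.04)]:
    # depth-fixpoint lookup of the surface under xy
    z=.078
    for _ in range(6):
        u,v=proj(c,[*p,z]);q=dep(c,u,v);z=q[2]
    print(p,q,(round(float(u)),round(float(v))))
to([.5038,.0412,.09],174.3)
E
```

```text
t: 14.55
eef_pos: [0.5052, 0.0403, 0.1379]
tool_rot: [-0.0, 0.049, 0.999, 0.0]
contact_force: [-0.1, -0.3, -0.8]
gripper_width: 0.999
grasp_force: 0.0
t 14.55 [0.5052 0.0403 0.1379] F [-0.1 -0.3 -0.8] T [-0.01 -0.02 -0.  ] w 0.999 g 0.0
(0.505, 0.028) [0.505  0.028  0.0733] (233, 208)
(0.505, 0.055) [0.505  0.055  0.0749] (274, 205)
(0.488, 0.04) [0.488  0.04   0.0738] (249, 183)
(0.52, 0.03) [0.52   0.03   0.0722] (239, 228)
(0.52, 0.05) [0.52   0.05   0.0732] (268, 226)
(0.45, 0.04) [0.45   0.04   0.0658] (243, 122)
shift [0.11 0.09 4.74] spin 0.0008 yaw 174.35
```

```bash
python3 -m jog '[[0.13,0.05,1,0],[0.13,0.05,3,0],[0.13,0.05,4.5,0],[0.13,0.05,4.5,0],[0.13,0.05,4.5,0],[0.13,0.05,4.5,0],[0.13,0.05,4.5,0],[0.13,0.05,5.5,0],[0.13,0.05,6,0],[0.13,0.05,6.3,0],[0.13,0.05,6.6,0],[0.13,0.05,6.9,0],[0.13,0.05,7.1,0],[0.13,0.05,7.1,0]]' 1 20
python3 -c "
from m import *
st()"
```

```text
t: 15.77
eef_pos: [0.505, 0.0412, 0.0676]
tool_rot: [0.001, 0.049, 0.999, 0.0]
contact_force: [0.2, 0.8, 4.5]
gripper_width: -0.001
grasp_force: 2.5
t 15.77 [0.505  0.0412 0.0676] F [0.2 0.8 4.5] T [ 0.14  0.08 -0.02] w -0.001 g 2.5
```

```bash
python3 -m jog '[[0,0,0.1,0],[0,0,0.2,0],[0,0,0.3,0],[0,0,0.4,0],[0,0,0.4,0]]'
python3 -m jog '[[0,0,-2,0],[0,0,-5,0],[0,0,-7,0],[0,0,-7,0],[0,0,-7,0],[0,0,-7,0]]' -1
python3 - <<'E'
from m import *
st();c=cam('wrist');pickle.dump(c,open('wo.pkl','wb'))
for p in[(.505,.028),(.505,.055),(.488,.04),(.52,.03),(.52,.05),(.45,.04),(.47,.02),(.47,.06)]:
    z=.068
    for _ in range(6):
        u,v=proj(c,[*p,z]);q=dep(c,u,v);z=q[2]
    d=[dep(c,u+a,v+b)[2] for a in range(-3,4) for b in range(-3,4)]
    print(p,np.mean(d).round(4),(round(float(u)),round(float(v))))
to([.493,-.235,.2],158)
E
```

```text
t: 16.18
eef_pos: [0.5053, 0.0413, 0.0658]
tool_rot: [0.001, 0.05, 0.999, 0.001]
contact_force: [-8.5, -0.2, 31.8]
gripper_width: -0.002
grasp_force: 15.8
t: 16.68
eef_pos: [0.5038, 0.0409, 0.1326]
tool_rot: [-0.0, 0.049, 0.999, -0.0]
contact_force: [-0.2, 0.6, -1.1]
gripper_width: 0.851
grasp_force: 0.0
t 16.68 [0.5038 0.0409 0.1326] F [-0.2  0.6 -1.1] T [-0.07  0.02  0.01] w 0.851 g 0.0
(0.505, 0.028) 0.0651 (233, 209)
(0.505, 0.055) 0.0654 (273, 205)
(0.488, 0.04) 0.0653 (248, 183)
(0.52, 0.03) 0.0651 (238, 229)
(0.52, 0.05) 0.065 (267, 226)
(0.45, 0.04) 0.0651 (242, 126)
(0.47, 0.02) 0.0651 (214, 159)
(0.47, 0.06) 0.0651 (276, 154)
shift [ -1.66 -27.55  -6.76] spin 0.2852 yaw 174.34
```

```bash
python3 -m jog '[[0,0,-3,0],[-0.5,-4,-6.5,0.1],[-1.2,-8,-6.8,0.2],[-1.7,-16,-6.8,0.28],[-1.7,-27.5,-6.8,0.28],[-1.7,-27.5,-6.8,0.28],[-1.7,-27.5,-6.8,0.28],[-1.7,-27.5,-6.8,0.28],[-1.7,-27.5,-6.8,0.28],[-1.7,-27.5,-6.8,0.28],[-1.7,-27.5,-6.8,0.28],[-1.7,-27.5,-6.8,0.28],[-1.7,-27.5,-6.8,0.28],[-1.7,-27.5,-6.8,0.28],[-1.7,-27.5,-6.8,0.28],[-1.7,-27.5,-6.8,0.28]]'
python3 - <<'E'
from m import *
st();c=cam('wrist');pickle.dump(c,open('wq.pkl','wb'));save(c,'wq.png',(130,70,380,260),3.2)
o=pickle.load(open('wo.pkl','rb'));g=cv2.cvtColor(o['pixels'],cv2.COLOR_RGB2HSV)
print('brass hsv',g[183,248],g[209,233]);print(proj(o,[.504,.041,.066]))
gr=cv2.cvtColor(o['pixels'],cv2.COLOR_RGB2GRAY).astype(int)
for v in range(182,232,3):print(v,gr[v,232:276].tolist())
E
```

```text
t: 18.07
eef_pos: [0.4944, -0.2338, 0.2013]
tool_rot: [0.0, 0.188, 0.982, 0.0]
contact_force: [-0.3, 0.5, 0.2]
gripper_width: 1.001
grasp_force: 0.0
t 18.07 [ 0.4944 -0.2338  0.2013] F [-0.3  0.5  0.2] T [ 0.03  0.02 -0.06] w 1.001 g 0.0
brass hsv [ 16 177 170] [ 15 177 171]
(np.float64(251.86940713436186), np.float64(205.85295202747267))
182 [126, 124, 123, 121, 125, 124, 124, 123, 127, 123, 119, 120, 123, 125, 121, 121, 119, 122, 122, 124, 128, 125, 123, 128, 122, 120, 124, 127, 126, 131, 127, 127, 125, 123, 121, 120, 128, 129, 129, 127, 127, 128, 124, 122]
185 [120, 124, 127, 124, 122, 126, 122, 124, 120, 125, 122, 121, 121, 125, 124, 126, 123, 121, 124, 128, 127, 125, 122, 127, 124, 124, 124, 127, 131, 126, 129, 130, 126, 122, 123, 121, 129, 129, 128, 124, 128, 126, 125, 122]
188 [126, 124, 120, 121, 125, 124, 123, 123, 116, 125, 116, 118, 119, 128, 118, 121, 127, 122, 123, 122, 125, 125, 127, 124, 126, 123, 120, 127, 125, 127, 128, 125, 125, 126, 124, 125, 129, 130, 129, 130, 128, 126, 121, 120]
191 [124, 125, 125, 122, 123, 123, 125, 122, 124, 121, 122, 123, 121, 117, 125, 123,
[... 2222 characters left out ...]
26, 127, 128, 128, 134, 136, 129, 130, 126, 117, 108]
224 [122, 124, 126, 127, 123, 122, 126, 126, 121, 124, 126, 123, 123, 123, 129, 127, 124, 124, 124, 124, 125, 127, 128, 127, 126, 127, 127, 125, 130, 126, 128, 123, 124, 125, 126, 130, 132, 133, 131, 120, 124, 110, 77, 57]
227 [129, 127, 123, 126, 124, 122, 125, 129, 121, 122, 124, 124, 125, 126, 117, 116, 117, 119, 121, 123, 122, 129, 130, 131, 131, 128, 124, 130, 131, 130, 128, 129, 126, 122, 125, 126, 129, 123, 113, 76, 61, 63, 62, 63]
230 [125, 128, 129, 126, 124, 127, 127, 128, 127, 125, 106, 76, 61, 61, 59, 58, 61, 65, 67, 75, 82, 83, 82, 84, 93, 119, 126, 127, 132, 133, 121, 116, 117, 115, 117, 117, 112, 81, 65, 67, 59, 63, 61, 63]
```

View pics/wq.png

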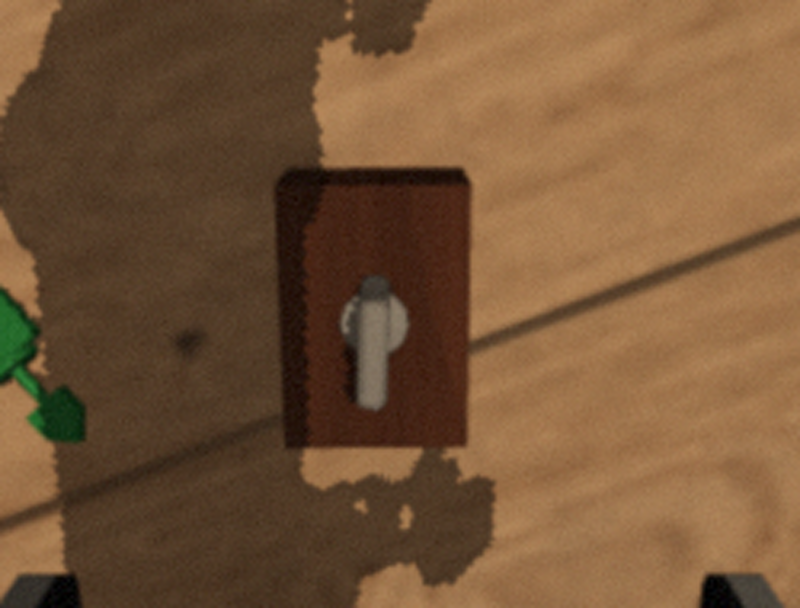

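The last picture shows the block squarely. Its top corners are (278,185), (470,182), (467,446), (287,446), and the bow's top face spans columns 358–389 and rows 300–409 (3.2x, offset (130,70)).

Run:
```python
from m import *
c=pickle.load(open('wq.pkl','rb'));f=lambda u,v:(130+u/3.2,70+v/3.2)
quad(c,[f(*p) for p in[(278,185),(470,182),(467,446),(287,446)]],.042)
bw=[f(*p) for p in[(360,300),(391,300),(387,409),(357,409)]]
b=quad(c,bw,.079)
print('bow depth',dep(c,*f(372,380))[2],dep(c,*f(374,340)),'block',dep(c,*f(430,250))[2])
t=pickle.load(open('c0.pkl','rb'))['top']
tri(*ray(c,*np.mean(bw,0)),*ray(t,315+(668-518)/6.66,190+130/6.66))
o=pickle.load(open('wo.pkl','rb'));gr=cv2.cvtColor(o['pixels'],cv2.COLOR_RGB2GRAY).astype(int)
print([(v,int(gr[v,251])) for v in list(range(186,198))+list(range(210,225))])
for n,p in[('topmid',(251.5,192.5)),('botmid',(251.5,219)),('L',(244,200)),('R',(259.5,200)),('Li',(246,200)),('Ri',(257.2,200))]:print(n,atz(o,*p,.066))
to([*b,.06],158)
```

```text
centre [ 0.493  -0.2379]
0.0542 69.29
0.0801 -20.89
0.055 -111.6
0.0792 158.54
centre [ 0.4926 -0.2378]
0.0079 68.4
0.0297 -23.6
0.0079 -111.6
0.0297 156.39
bow depth 0.07832172745479737 [ 0.4892 -0.2364  0.0774] block 0.04207098228671147
tri [ 0.5012 -0.2423  0.0485] gap 0.0016639290979709755
[(186, 126), (187, 126), (188, 122), (189, 122), (190, 128), (191, 121), (192, 104), (193, 82), (194, 63), (195, 56), (196, 46), (197, 37), (210, 77), (211, 90), (212, 87), (213, 95), (214, 91), (215, 90), (216, 94), (217, 93), (218, 101), (219, 109), (220, 110), (221, 120), (222, 125), (223, 127), (224, 124)]
topmid [0.4945 0.0417 0.066 ]
botmid [0.5135 0.0398 0.066 ]
L [0.4993 0.0362 0.066 ]
R [0.5003 0.0465 0.066 ]
Li [0.4994 0.0375 0.066 ]
Ri [0.5002 0.045  0.066 ]
shift [ 0.02 -0.42 14.13] spin 0.0059 yaw 158.34
```

```bash
python3 -m jog '[[0,-0.4,4,0],[0,-0.4,8,0],[0,-0.4,11,0],[0,-0.4,13,0],[0,-0.4,14.5,0],[0,-0.4,15.2,0],[0,-0.4,15.2,0],[0,-0.4,15.2,0],[0,-0.4,15.2,0],[0,-0.4,15.2,0]]'
python3 -c "
from m import *
st();to([.4928,-.2378,.049],158)"
```

```text
t: 18.95
eef_pos: [0.4936, -0.2385, 0.0505]
tool_rot: [0.001, 0.188, 0.982, -0.0]
contact_force: [0.9, 0.7, 0.5]
gripper_width: 1.002
grasp_force: 0.0
t 18.95 [ 0.4936 -0.2385  0.0505] F [0.9 0.7 0.5] T [ 0.04 -0.05  0.02] w 1.002 g 0.0
shift [0.1  0.03 0.15] spin 0.0051 yaw 158.29
```

```bash
python3 -m jog '[[0.08,0.03,0.15,0],[0.08,0.03,0.15,0],[0.08,0.03,0.15,0],[0.08,0.03,0.15,0],[0.08,0.03,0.15,0],[0.08,0.03,0.15,0],[0.08,0.03,0.15,0],[0.08,0.03,0.15,0],[0.08,0.03,0.15,0],[0.08,0.03,0.15,0],[0.08,0.03,0.15,0]]' 1 30
python3 -c "
from m import *
st()"
```

```text
t: 19.87
eef_pos: [0.4921, -0.2375, 0.0479]
tool_rot: [0.0, 0.188, 0.982, 0.0]
contact_force: [-0.8, 0.1, 1.9]
gripper_width: 0.09
grasp_force: 33.0
t 19.87 [ 0.4921 -0.2375  0.0479] F [-0.8  0.1  1.9] T [0.05 0.11 0.01] w 0.09 g 33.0
```

```bash
python3 -m jog '[[0,0,0,0],[0,0,0,0],[0,0,-1,0],[0,0,-2,0],[0,0,-4,0],[0,0,-6,0],[0,0,-8,0],[0,0,-8.5,0],[0,0,-8.5,0]]' 1 100
python3 -c "
from m import *
st();to([.504,.0408,.125],174.3)"
```

```text
t: 20.62
eef_pos: [0.4933, -0.2381, 0.1349]
tool_rot: [0.002, 0.188, 0.982, -0.0]
contact_force: [-0.3, -0.0, -0.6]
gripper_width: 0.076
grasp_force: 97.5
t 20.62 [ 0.4933 -0.2381  0.1349] F [-0.3 -0.  -0.6] T [-0.01  0.01  0.01] w 0.076 g 97.5
shift [ 9.33 26.31  0.96] spin -0.2794 yaw 158.29
```

```bash
python3 -m jog '[[1,3,0,-0.05],[2,6,0,-0.1],[3.5,10,0,-0.2],[5,14,0,-0.28],[6.5,18,0,-0.28],[8,22.5,0,-0.28],[9.3,26.3,0,-0.28],[9.3,26.3,0,-0.28],[9.3,26.3,0,-0.28],[9.3,26.3,0,-0.28],[9.3,26.3,0,-0.28],[9.3,26.3,0,-0.28],[9.3,26.3,0,-0.28],[9.3,26.3,0,-0.28],[9.3,26.3,0,-0.28]]'
python3 - <<'E'
from m import *
st();c=cam('wrist');pickle.dump(c,open('wr.pkl','wb'));T=bot.get_obs()['eef_pos'];to([.504,.0408,.118],174.3);M=rot()
for n,p in[('tip',[0,0,.038]),('bit top',[0,0,.020]),('collar',[0,0,.006]),('bow top',[0,0,-.031])]:print(n,np.round(proj(c,T+M@np.array(p)),1))
print('keyhole',np.round(proj(c,[.504,.0408,.066]),1))
g=cv2.cvtColor(c['pixels'],cv2.COLOR_RGB2GRAY).astype(int)
for v in range(165,262,4):print(v,g[v,228:280].tolist())
E
```

```text
t: 21.87
eef_pos: [0.5029, 0.0404, 0.1328]
tool_rot: [0.0, 0.05, 0.999, -0.0]
contact_force: [0.7, 1.8, -1.2]
gripper_width: 0.081
grasp_force: 97.7
t 21.87 [0.5029 0.0404 0.1328] F [ 0.7  1.8 -1.2] T [0.01 0.02 0.01] w 0.081 g 97.7
shift [-0.1   0.03  1.48] spin -0.0003 yaw 174.28
tip [252.1 223. ]
bit top [252.1 236.7]
collar [252.2 249.4]
bow top [252.3 295.2]
keyhole [252.4 206.9]
165 [101, 103, 105, 104, 105, 108, 108, 105, 107, 106, 105, 103, 106, 110, 106, 106, 108, 113, 110, 108, 107, 108, 107, 104, 103, 109, 109, 106, 107, 106, 107, 110, 105, 105, 106, 103, 102, 104, 103, 108, 101, 111, 102, 103, 106, 103, 108, 104, 105, 105, 108, 106]
169 [102, 110, 106, 103, 105, 100, 100, 103, 99, 104, 101, 99, 101, 100, 98, 107, 103, 102, 105, 101, 98, 102, 107, 103, 100, 102, 101, 101, 104, 99, 100, 102, 96, 100, 99, 101, 102, 104, 100, 103, 97, 95, 99, 95, 94, 97, 92, 96, 96, 95, 95, 91]
173 [60, 63, 60, 67, 58, 64, 59, 65, 61, 59, 59, 60, 58, 57, 61, 58, 57, 56, 57, 60, 59, 59, 60, 59, 61, 58, 61, 59, 60, 59, 58, 57, 61, 64, 60, 59, 58, 61, 61, 63, 61, 59, 60, 61, 58, 61, 62, 59, 61, 
[... 4506 characters left out ...]
39, 61, 62, 63, 65, 66, 61, 68, 64, 63, 60, 62, 35, 12, 7, 15, 5]
253 [52, 59, 65, 66, 65, 63, 65, 67, 67, 60, 64, 53, 31, 12, 19, 37, 41, 45, 48, 50, 52, 54, 52, 55, 53, 49, 55, 56, 55, 56, 57, 58, 49, 20, 9, 34, 62, 66, 66, 67, 63, 64, 64, 66, 64, 67, 62, 51, 19, 18, 14, 11]
257 [60, 64, 66, 66, 60, 66, 65, 65, 61, 65, 65, 58, 26, 5, 22, 39, 44, 47, 48, 51, 52, 55, 56, 53, 51, 49, 54, 51, 58, 54, 56, 63, 52, 22, 9, 24, 57, 65, 66, 63, 62, 64, 63, 63, 65, 60, 67, 59, 44, 24, 28, 26]
261 [67, 64, 66, 66, 66, 66, 63, 60, 66, 68, 61, 47, 23, 2, 27, 60, 64, 78, 83, 75, 85, 89, 87, 90, 88, 88, 90, 95, 89, 84, 79, 76, 70, 36, 15, 22, 45, 62, 60, 60, 63, 60, 63, 65, 64, 59, 62, 63, 56, 26, 20, 15]
```

Run:
```python
from m import *
c=pickle.load(open('wr.pkl','rb'));T=bot.get_obs()['eef_pos'];M=rot()
for v in range(211,250,3):
    print(v,[int(round(dep(c,u,v)[2]*1000)) for u in range(232,274)])
for n,p in[('collar bot front',[.010,0,.006]),('bit top front',[.008,0,.02]),('bit low front',[.008,0,.030]),('tip',[0,0,.038]),('bow front',[.015,0,.003]),('bow top front',[.015,0,-.031])]:print(n,np.round(proj(c,T+M@np.array(p)),1))
```

```text
211 [66, 65, 65, 65, 65, 64, 65, 66, 66, 65, 65, 66, 65, 65, 65, 54, 49, 50, 50, 51, 50, 50, 51, 50, 50, 50, 64, 65, 65, 64, 65, 65, 64, 65, 66, 66, 65, 66, 64, 66, 64, 65]
214 [66, 65, 66, 65, 66, 64, 66, 65, 65, 66, 65, 66, 65, 65, 64, 56, 55, 55, 60, 62, 60, 61, 61, 61, 56, 56, 64, 64, 64, 65, 65, 65, 64, 64, 65, 64, 65, 65, 65, 66, 64, 65]
217 [66, 65, 66, 66, 65, 65, 65, 66, 65, 65, 66, 65, 66, 65, 64, 101, 102, 102, 103, 101, 103, 101, 103, 102, 102, 60, 63, 64, 66, 65, 65, 65, 64, 65, 64, 64, 65, 66, 66, 65, 66, 66]
220 [67, 66, 65, 65, 66, 64, 65, 65, 65, 65, 65, 65, 65, 65, 64, 106, 106, 106, 107, 107, 106, 107, 105, 107, 107, 64, 65, 63, 65, 65, 65, 65, 65, 66, 65, 66, 65, 65, 65, 64, 65, 65]
223 [66, 64, 65, 65, 66, 66, 65, 66, 64, 64, 65, 64, 66, 66, 66, 110, 109, 110, 112, 111, 110, 111, 109, 110, 111, 66, 65, 65, 65, 64, 274, 65, 65, 65, 65, 66, 66, 67, 66, 65, 65, 66]
226 [66, 65, 66, 66, 65, 65, 66, 65, 64, 65, 64, 64, 65, 65, 65, 112, 112, 111, 111, 112, 112, 113, 111, 112, 112, 65, 65, 65, 66, 65, 65, 65, 66, 64, 65, 65, 65, 64, 65, 65, 65, 65]
229 [64, 65, 66, 65, 
[... 887 characters left out ...]
45, 145, 145, 146, 145, 145, 144, 145, 144, 143, 142, 142, 142, 142, 142, 142, 142, 141, 142, 141, 141, 141, 143]
244 [145, 145, 144, 144, 144, 144, 145, 144, 144, 144, 144, 146, 147, 148, 148, 148, 148, 148, 148, 148, 148, 147, 148, 148, 149, 147, 147, 146, 145, 144, 144, 144, 144, 144, 145, 145, 145, 145, 145, 144, 145, 144]
247 [149, 148, 148, 147, 147, 147, 148, 147, 148, 148, 147, 148, 148, 149, 150, 150, 151, 151, 152, 151, 150, 150, 151, 150, 150, 151, 150, 149, 147, 147, 146, 147, 147, 147, 147, 147, 148, 148, 148, 147, 147, 147]
collar bot front [252.2 231.1]
bit top front [252.2 223.1]
bit low front [252.1 215.8]
tip [252.1 223. ]
bow front [252.2 224.3]
bow top front [252.4 261.6]
```

Run:
```python
from m import *
c=pickle.load(open('wr.pkl','rb'));T=bot.get_obs()['eef_pos'];M=rot()
tl=lambda q:(M.T@(q-T)*1000).round(2)
for v in range(214,236):
    P=np.array([tl(dep(c,u,v)) for u in range(235,270)]);Z=np.array([dep(c,u,v)[2] for u in range(235,270)])
    s=P[Z>.09]
    if len(s): print(v,'mean',s.mean(0).round(1),'y',s[:,1].min(),s[:,1].max())
g=cv2.cvtColor(c['pixels'],cv2.COLOR_RGB2GRAY).astype(int)
print('col252',[(v,int(g[v,252])) for v in range(188,217)])
for n,p in[('front outer',(252,192.3)),('front inner',(252,194.5)),('L outer',(244.7,201)),('R outer',(260.7,201)),('L in',(247,201)),('R in',(257.8,201))]:print(n,tl(atz(c,*p,.066)))
```

```text
217 mean [ 6.9 -0.4 30.8] y -2.91 2.19
218 mean [14.4 -0.6 12.1] y -2.88 1.61
219 mean [ 7.1 -0.4 27.7] y -2.87 2.15
220 mean [ 7.  -0.4 26.5] y -2.84 2.13
221 mean [ 7.  -0.3 25.2] y -2.8 2.11
222 mean [ 7.  -0.3 23.8] y -2.8 2.09
223 mean [13.7 -0.3  7.6] y -2.79 2.08
224 mean [ 7.  -0.4 21. ] y -2.77 2.06
225 mean [ 6.6 -0.4 20.7] y -2.78 2.07
226 mean [ 5.8 -0.4 21.1] y -2.77 2.06
227 mean [ 5.4 -0.3 20.7] y -2.79 2.07
228 mean [14.  -0.3  1.1] y -3.44 2.73
229 mean [13.9 -0.6  0.2] y -3.91 2.71
230 mean [13.7 -0.3 -0.6] y -3.89 3.2
231 mean [13.9 -0.3 -2.1] y -3.86 3.16
232 mean [13.8 -0.6 -2.8] y -4.36 3.15
233 mean [ 17.5  -0.6 -11.5] y -4.34 3.11
234 mean [13.7 -0.6 -4.7] y -4.29 3.08
235 mean [13.  -0.1 -4.4] y -7.95 7.79
col252 [(188, 126), (189, 125), (190, 130), (191, 127), (192, 126), (193, 107), (194, 86), (195, 57), (196, 59), (197, 47), (198, 45), (199, 37), (200, 42), (201, 36), (202, 44), (203, 40), (204, 42), (205, 40), (206, 40), (207, 43), (208, 45), (209, 50), (210, 55), (211, 75), (212, 99), (213, 100), (214, 98), (215, 93), (216, 93)]
front outer [ 9.35 -0.04 66.82]
front inner [ 7.8  -0.04 66.82]
L outer [ 3.18 -4.94 66.82]
R outer [ 3.18  5.81 66.82]
L in [ 3.18 -3.39 66.82]
R in [ 3.18  3.86 66.82]
```

```bash
python3 -m jog '[[-0.01,0.07,0.5,0],[-0.01,0.07,1,0],[-0.01,0.07,1.5,0],[-0.01,0.07,2,0],[-0.01,0.07,2.4,0],[-0.01,0.07,2.4,0],[-0.01,0.07,2.4,0],[-0.01,0.07,2.4,0],[-0.01,0.07,2.4,0]]'
cat > k.py <<'E'
from m import *
st();c=cam('wrist');T=bot.get_obs()['eef_pos'];M=rot()
tl=lambda q:(M.T@(q-T)*1000).round(2)
for v in range(206,228,1):
    P=np.array([tl(dep(c,u,v)) for u in range(235,270)]);Z=np.array([dep(c,u,v)[2] for u in range(235,270)])
    s=P[(Z>.071)]
    if len(s): print(v,'mean',np.median(s,0).round(1),'y',s[:,1].min(),s[:,1].max())
g=cv2.cvtColor(c['pixels'],cv2.COLOR_RGB2GRAY).astype(int)
print('col252',[(v,int(g[v,252])) for v in range(190,217)])
for v in(203,206,209):
    print(v,g[v,240:266].tolist())
pickle.dump(c,open('ws.pkl','wb'));print(np.round(proj(c,[.504,.0408,.066]),1))
E
python3 k.py
```

```text
t: 22.67
eef_pos: [0.5033, 0.0419, 0.109]
tool_rot: [0.0, 0.049, 0.999, 0.0]
contact_force: [-0.1, 0.1, 0.1]
gripper_width: 0.078
grasp_force: 97.6
t 22.67 [0.5033 0.0419 0.109 ] F [-0.1  0.1  0.1] T [-0.01 -0.    0.05] w 0.078 g 97.6
208 mean [  80.6   -0.1 -141.6] y -0.14 -0.14
213 mean [  80.6   -0.1 -141.6] y -0.14 -0.14
214 mean [  80.6   -0.1 -141.6] y -0.14 -0.14
217 mean [ 7.1 -0.2 30.4] y -2.71 2.38
218 mean [ 7.1 -0.2 29.1] y -2.69 2.34
219 mean [ 7.1 -0.2 27.6] y -2.67 2.34
220 mean [ 6.9 -0.2 26.8] y -2.65 2.32
221 mean [ 6.9 -0.1 25.3] y -2.64 2.29
222 mean [ 7.2 -0.  23.4] y -2.61 2.3
223 mean [ 7.1 -0.2 22.3] y -2.59 2.27
224 mean [ 7.1 -0.2 20.9] y -2.58 2.26
225 mean [ 6.5 -0.1 20.9] y -2.58 2.24
226 mean [ 6.  -0.2 20.7] y -2.56 2.25
227 mean [ 5.2 -0.2 21.3] y -2.59 2.26
col252 [(190, 126), (191, 132), (192, 128), (193, 132), (194, 132), (195, 132), (196, 127), (197, 129), (198, 129), (199, 125), (200, 127), (201, 126), (202, 132), (203, 135), (204, 130), (205, 119), (206, 94), (207, 68), (208, 60), (209, 47), (210, 43), (211, 37), (212, 36), (213, 42), (214, 38), (215, 43), (216, 46)]
203 [128, 124, 126, 131, 125, 125, 126, 131, 131, 129, 130, 130, 135, 128, 133, 130, 129, 127, 128, 131, 132, 132, 134, 131, 132, 125]
206 [122, 115, 113, 111, 100, 104, 102, 100, 98, 96, 98, 94, 94, 99, 100, 98, 97, 95, 98, 127, 134, 132, 129, 128, 130, 130]
209 [126, 115, 108, 98, 66, 40, 36, 44, 48, 46, 43, 45, 47, 40, 37, 41, 73, 88, 100, 128, 133, 135, 133, 129, 131, 131]
[250.  220.8]
```

Run:
```python
from m import *
c=pickle.load(open('ws.pkl','rb'));T=bot.get_obs()['eef_pos'];M=rot()
tl=lambda q:(M.T@(q-T)*1000).round(2)
for n,p in[('front outer',(250,204.8)),('front inner',(250,207)),('L outer',(240.7,209)),('R outer',(258.9,209)),('L in',(244.0,209)),('R in',(256.3,209))]:print(n,tl(atz(c,*p,.066)))
```

```text
front outer [ 9.63 -1.07 43.02]
front inner [ 8.22 -1.07 43.03]
L outer [ 6.93 -6.65 43.02]
R outer [ 6.94  4.26 43.03]
L in [ 6.93 -4.67 43.03]
R in [ 6.94  2.71 43.03]
```

```bash
python3 -m jog '[[0.01,-0.08,0,0],[0.01,-0.08,0,0],[0.01,-0.08,0,0],[0.01,-0.08,0.2,0],[0.01,-0.08,0.4,0],[0.01,-0.08,0.6,0],[0.01,-0.08,0.8,0],[0.01,-0.08,0.8,0]]'
python3 -c "
from m import *
st()"
```

```text
t: 23.38
eef_pos: [0.5026, 0.0411, 0.1003]
tool_rot: [-0.0, 0.049, 0.999, -0.0]
contact_force: [-0.1, -0.3, -0.4]
gripper_width: 0.074
grasp_force: 97.6
t 23.38 [0.5026 0.0411 0.1003] F [-0.1 -0.3 -0.4] T [-0.03  0.01 -0.03] w 0.074 g 97.6
```

```bash
python3 -m jog '[[0.0,0,0.2,0],[0,0,0.4,0],[0,0,0.6,0],[0,0,0.8,0],[0,0,1,0],[0,0,1,0]]'
python3 -c "
from m import *
st()"
```

```text
t: 23.88
eef_pos: [0.5037, 0.0412, 0.0918]
tool_rot: [0.001, 0.05, 0.999, 0.0]
contact_force: [-1.7, -0.9, 12.4]
gripper_width: 0.077
grasp_force: 99.9
t 23.88 [0.5037 0.0412 0.0918] F [-1.7 -0.9 12.4] T [-0.04  0.55 -0.04] w 0.077 g 99.9
```

```bash
python3 -m jog '[[0.04,0,0.1,0.03],[-0.04,0,0.2,-0.03],[0.04,0.02,0.25,0.03],[-0.04,-0.02,0.3,-0.03],[0.04,0,0.4,0.03],[-0.04,0,0.45,-0.03],[0.04,0,0.5,0.03],[0,0,0.5,0]]'
python3 -c "
from m import *
st()"
```

```text
t: 24.55
eef_pos: [0.5041, 0.0412, 0.0867]
tool_rot: [0.001, 0.051, 0.999, 0.0]
contact_force: [-0.6, 0.1, 5.4]
gripper_width: 0.077
grasp_force: 98.9
t 24.55 [0.5041 0.0412 0.0867] F [-0.6  0.1  5.4] T [ 0.06 -0.   -0.1 ] w 0.077 g 98.9
```

Progressing. I'll continue to the seat, which should come at TCP ≈ 0.072.

```bash
python3 -m jog '[[0.04,0,0.2,0.03],[-0.04,0,0.4,-0.03],[0.04,0,0.6,0.03],[-0.04,0,0.8,-0.03],[0.04,0,1,0.03],[-0.04,0,1.2,-0.03],[0.04,0,1.3,0.03],[0,0,1.35,0],[0,0,1.35,0]]'
python3 -c "
from m import *
st()"
```

```text
t: 25.3
eef_pos: [0.5027, 0.0411, 0.0721]
tool_rot: [-0.0, 0.049, 0.999, -0.0]
contact_force: [-0.5, -0.1, -1.1]
gripper_width: 0.075
grasp_force: 99.2
t 25.3 [0.5027 0.0411 0.0721] F [-0.5 -0.1 -1.1] T [ 0.01 -0.04  0.01] w 0.075 g 99.2
```

```bash
python3 -m jog '[[0,0,0.1,0],[0,0,0.2,0],[0,0,0.25,0],[0,0,0.25,0]]'
python3 - <<'E'
from m import *
st();c=cam('wrist');pickle.dump(c,open('wt.pkl','wb'));T=bot.get_obs()['eef_pos'];M=rot()
E
```

```text
t: 25.63
eef_pos: [0.503, 0.0411, 0.0718]
tool_rot: [-0.0, 0.05, 0.999, 0.001]
contact_force: [-9.1, 0.4, 27.1]
gripper_width: 0.074
grasp_force: 103.8
t 25.63 [0.503  0.0411 0.0718] F [-9.1  0.4 27.1] T [-0.11  1.96  0.05] w 0.074 g 103.8
```

```bash
python3 -m jog '[[0,0,-0.15,0],[0,0,-0.18,0],[0,0,-0.18,0],[0,0,-0.18,0]]'
python3 -c "
from m import *
st();print(bot.get_obs()['q'].round(3))"
```

```text
t: 26.02
eef_pos: [0.5032, 0.0411, 0.0719]
tool_rot: [0.0, 0.05, 0.999, 0.0]
contact_force: [-3.0, -0.1, 8.3]
gripper_width: 0.076
grasp_force: 99.8
t 26.02 [0.5032 0.0411 0.0719] F [-3.  -0.1  8.3] T [-0.03  0.45  0.02] w 0.076 g 99.8
[-0.396  0.432  0.234  2.101 -0.167  0.625  1.425]
```

The turn would exceed joint 7's range from this wrist angle. The key stays in the lock, so I'll release it, turn the hand half a turn the other way, and grip again centred on the key.

```bash
python3 -m jog '[[0,0,0,0],[0,0,0,0],[0,0,0,0],[0,0,0,0],[0,0,-2,0],[0,0,-5,0],[0,0,-6.5,0],[-0.1,-0.02,-6.5,-0.12],[-0.1,-0.02,-6.5,-0.24],[-0.1,-0.02,-6.5,-0.36],[-0.1,-0.02,-6.5,-0.6],[-0.1,-0.02,-6.5,-0.8],[-0.1,-0.02,-6.5,-1.0],[-0.1,-0.02,-6.5,-1.2],[-0.1,-0.02,-6.5,-1.4],[-0.1,-0.02,-6.5,-1.5],[-0.1,-0.02,-6.5,-1.5],[-0.1,-0.02,-6.5,-1.5],[-0.1,-0.02,-6.5,-1.5],[-0.1,-0.02,-6.5,-1.5]]' -1
python3 -c "
from m import *
st();print(bot.get_obs()['q'].round(3));to([.504,.0411,.137],174.3)"
```

```text
t: 27.68
eef_pos: [0.5038, 0.0406, 0.1364]
tool_rot: [-0.0, -0.646, 0.763, 0.0]
contact_force: [-0.6, 1.1, 0.6]
gripper_width: 0.999
grasp_force: 0.0
t 27.68 [0.5038 0.0406 0.1364] F [-0.6  1.1  0.6] T [-0.03 -0.01 -0.  ] w 0.999 g 0.0
[-0.162  0.323 -0.051  2.043  0.023  0.777  2.751]
shift [-0.05 -0.02 -0.06] spin 1.5051 yaw -99.47
```

Spinning negatively raises q7, so the original grasp was in range after all. I'll return to it and re-grip centred on the key.

```bash
python3 -m jog '[[0,0,0,0.12],[0,0,0,0.24],[0,0,0,0.36],[0,0,0,0.6],[0,0,0,0.8],[0,0,0,1],[0,0,0,1.2],[0,0,0,1.4],[0,0,0,1.5],[0,0,0,1.5],[0,0,0,1.5],[0,0,0,1.5],[0,0,0,1.5],[0,0,0,1.5],[0,0,0,1.5],[0,0,0,1.5]]'
python3 - <<'E'
from m import *
st();c=cam('wrist');T=bot.get_obs()['eef_pos'];M=rot();pickle.dump(c,open('wu.pkl','wb'))
to([.504,.0409,.072],174.3)
# bow top by depth
P=[dep(c,u,v) for u in range(225,285) for v in range(180,290)];P=np.array([p for p in P if .098<p[2]<.11 and abs(p[0]-.504)<.03 and abs(p[1]-.041)<.02])
print(len(P),P.min(0),P.max(0),P.mean(0))
print(cv2.minAreaRect((P[P[:,2]>.1][:,:2]*1000).astype(np.float32)))
E
```

```text
t: 29.02
eef_pos: [0.5039, 0.0408, 0.1366]
tool_rot: [-0.0, 0.049, 0.999, 0.0]
contact_force: [-0.8, 0.9, 0.4]
gripper_width: 1.001
grasp_force: 0.0
t 29.02 [0.5039 0.0408 0.1366] F [-0.8  0.9  0.4] T [ 0.02  0.07 -0.02] w 1.001 g 0.0
shift [-0.01  0.01  6.46] spin 0.0019 yaw 174.41
608 [0.4889 0.0361 0.098 ] [0.5184 0.0457 0.1044] [0.5029 0.041  0.1017]
((503.8590393066406, 41.038631439208984), (7.189154624938965, 29.176193237304688), 84.19610595703125)
```

```bash
python3 -m jog '[[0,0,2,0],[0,0,4,0],[0,0,5.5,0],[0,0,6.3,0],[0,0,6.4,0],[0,0,6.4,0],[0,0,6.4,0],[0,0,6.4,0]]'
python3 -m jog '[[0,0,0,0],[0,0,0,0],[0,0,0,0],[0,0,0,0],[0,0,0,0],[0,0,0,0],[0,0,0,0],[0,0,0,0],[0,0,0,0],[0,0,0,0],[0,0,0,0],[0,0,0.1,0],[0,0,0.15,0],[0,0,0.15,0]]' 1 110
python3 -c "
from m import *
st();to([.504,.0409,.072],174.3)"
```

```text
t: 29.73
eef_pos: [0.5047, 0.0409, 0.0735]
tool_rot: [0.001, 0.049, 0.999, 0.0]
contact_force: [0.2, 0.7, -0.2]
gripper_width: 1.0
grasp_force: 0.0
t: 30.9
eef_pos: [0.504, 0.0408, 0.0727]
tool_rot: [0.0, 0.05, 0.999, 0.0]
contact_force: [-6.3, -0.5, 23.3]
gripper_width: 0.078
grasp_force: 110.7
t 30.9 [0.504  0.0408 0.0727] F [-6.3 -0.5 23.3] T [-0.08  1.55  0.02] w 0.078 g 110.7
shift [0.   0.01 0.07] spin 0.0003 yaw 174.32
```

```bash
python3 -m jog '[[0,0,-0.12,0],[0,0,-0.12,0.1],[0,0,-0.12,0.2],[0,0,-0.12,0.3],[0,0,-0.12,0.4],[0,0,-0.12,0.5],[0,0,-0.12,0.5],[0,0,-0.12,0.5]]'
python3 -c "
from m import *
st();to([.504,.0409,.072],174.3);print(bot.get_obs()['q'].round(2))"
```

```text
t: 31.57
eef_pos: [0.5046, 0.0413, 0.0728]
tool_rot: [0.001, 0.295, 0.956, 0.0]
contact_force: [-1.2, 0.8, 7.5]
gripper_width: 0.076
grasp_force: 108.2
t 31.57 [0.5046 0.0413 0.0728] F [-1.2  0.8  7.5] T [0.17 0.25 0.  ] w 0.076 g 108.2
shift [ 0.03 -0.06  0.08] spin -0.4993 yaw 145.69
[-0.5   0.45  0.37  2.11 -0.27  0.63  1.02]
```

```bash
python3 -m jog '[[0,0,0,0.1],[0,0,0,0.2],[0,0,0,0.3],[0,0,0,0.4],[0,0,0,0.5],[0,0,0,0.6],[0,0,0,0.7],[0,0,0,0.8],[0,0,0,0.9],[0,0,0,1],[0,0,0,1.1],[0,0,0,1.2],[0,0,0,1.3],[0,0,0,1.32],[0,0,0,1.32],[0,0,0,1.32],[0,0,0,1.32]]'
python3 - <<'E'
from m import *
st();to([.504,.0409,.072],174.3);print(bot.get_obs()['q'].round(2))
t0=pickle.load(open('c0.pkl','rb'))['top']
c=cam('scene');c2=cam('top');pickle.dump((c,c2),open('end.pkl','wb'))
for nm,cc,c0 in(('top',c2,t0),('scene',c,pickle.load(open('c0.pkl','rb'))['scene'])):
  for n,k in(('now',cc),('start',c0)):
    h=cv2.cvtColor(k['pixels'],cv2.COLOR_RGB2HSV);u,v=proj(k,[.437,.0475,.03]);u,v=int(u),int(v)
    m=cv2.inRange(h,(14,120,110),(26,255,255))[v-14:v+15,u-14:u+15];ys,xs=np.nonzero(m);print(nm,n,(u,v),m.sum()//255,ys.min() if len(ys) else 0,ys.max() if len(ys) else 0)
    # y-averaged profile along the bolt's protrusion
    if nm=='top':print(k['pixels'][v-8:v+12,u].tolist())
E
```

```text
t: 32.98
eef_pos: [0.5056, 0.0415, 0.0728]
tool_rot: [0.001, 0.818, 0.575, 0.002]
contact_force: [4.0, 2.2, 3.5]
gripper_width: 0.072
grasp_force: 107.6
t 32.98 [0.5056 0.0415 0.0728] F [4.  2.2 3.5] T [ 0.71 -1.13  0.1 ] w 0.072 g 107.6
shift [-0.11 -0.14  0.08] spin 1.325 yaw 70.22
[-0.77  0.53  0.72  2.12 -0.56  0.68 -0.02]
top now (226, 231) 55 20 28
[[161, 155, 132], [167, 161, 138], [158, 156, 133], [167, 160, 139], [198, 187, 165], [134, 128, 112], [124, 96, 76], [185, 121, 74], [216, 135, 78], [218, 138, 81], [216, 138, 80], [218, 138, 80], [216, 135, 79], [217, 136, 80], [203, 129, 78], [173, 121, 78], [213, 164, 115], [219, 171, 120], [215, 167, 113], [217, 170, 117]]
top start (226, 231) 172 11 28
[[144, 140, 119], [144, 140, 120], [141, 136, 117], [149, 142, 126], [176, 166, 147], [160, 136, 102], [205, 153, 78], [217, 159, 77], [216, 159, 78], [217, 163, 79], [206, 157, 79], [164, 116, 63], [182, 114, 66], [193, 120, 70], [180, 113, 67], [150, 105, 67], [188, 145, 100], [195, 151, 105], [189, 144, 99], [195, 151, 104]]
scene now (214, 203) 3 9 25
scene start (214, 203) 102 6 27
```

```bash
python3 -m jog '[[0,0,0,0.03],[0,0,0,0.03],[0,0,0,0.03],[0,0,0,0.03],[0,0,0,0.03],[0,0,0,0.03],[0,0,0,0.03],[0,0,0,0.03]]'
python3 - <<'E'
from m import *
st();to([.504,.0409,.072],174.3)
a=pickle.load(open('c0.pkl','rb'))['top'];b=pickle.load(open('end.pkl','rb'))[1]
for n,(u,v) in dict(jar=(202,253),tumbler=(163,150),bunch=(325,145)).items():
    s=lambda k:k['pixels'][v-22:v+22,u-25:u+25].astype(int).mean(2)
    print(n,np.abs(s(a)-s(b)).mean().round(1))
c=cam('wrist');d=[dep(c,u,v) for u in range(150,350) for v in range(100,250)]
print('z case-ish',np.median([p[2] for p in d if .06<p[2]<.072]).round(4))
E
```

```text
t: 33.75
eef_pos: [0.5056, 0.0414, 0.0728]
tool_rot: [0.001, 0.827, 0.563, 0.002]
contact_force: [4.4, 2.9, 3.1]
gripper_width: 0.07
grasp_force: 107.8
t 33.75 [0.5056 0.0414 0.0728] F [4.4 2.9 3.1] T [ 0.69 -1.17  0.09] w 0.07 g 107.8
shift [-0.1  -0.13  0.08] spin 1.2948 yaw 68.48
jar 31.3
tumbler 16.3
bunch 16.9
z case-ish 0.065
```

```bash
python3 -c "
from station import bot
print(bot.hand_in())"
```

```text
the job is handed in; nothing more can be done
None
```

I handed the job in at about 34 s: the insert is flush, the key is seated and still held about 1.85 rad clockwise, the bolt is drawn in, and the arm never went near the jar, tumbler or key bunch, though my picture check of those three was inconclusive.

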